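# Dry-fit two pipe posts

## Task

Dry-fit two pipe posts on the bench flanges. On the wide flange stand the wide pipe in the socket, fit the grey reducing coupling over its top, wide end down, and stand the short thin pipe in the coupling's upper socket; stand the long thin pipe in the narrow flange. Every piece must sit upright and fully home, and the tee, the elbow and the spanner stay where they lie.

Things in the scene. Friction and masses are not known exactly. Their poses are not given: they have to be found in the camera images.
- wide_flange: dark cast-iron floor flange, screwed to the bench, cannot move: round plate 116 mm across and 10 mm thick, on it a round hub 64 mm across whose top is 34 mm above the bench. The hub is an open socket, bore 53 mm, 24 mm deep, with a flat floor 10 mm above the bench. Origin: on the socket's axis at bench height; z up.
- narrow_flange: the same kind of fixed flange, smaller: plate 96 mm across and 10 mm thick, hub 50 mm across with its top 34 mm above the bench, open socket of bore 39 mm, 24 mm deep, flat floor 10 mm above the bench. Origin: on the socket's axis at bench height; z up.
- wide_pipe: the wide pipe piece: straight rust-brown steel pipe piece, round, standing on end, both rims tapered 3 mm inward over the last 4 mm, both ends closed by flat black plugs; 48 mm outside diameter, 80 mm long, 0.3 kg. Origin: centre of its lower end; z up along its axis. Starts upright on the bench.
- short_pipe: the short thin pipe piece: straight rust-brown steel pipe piece, round, standing on end, both rims tapered 3 mm inward over the last 4 mm, both ends closed by flat black plugs; 34 mm outside diameter, 70 mm long, 0.16 kg. Origin: centre of its lower end; z up along its axis. Starts upright on the bench.
- long_pipe: the long thin pipe piece: straight rust-brown steel pipe piece, round, standing on end, both rims tapered 3 mm inward over the last 4 mm, both ends closed by flat black plugs; 34 mm outside diameter, 120 mm long, 0.26 kg. Origin: centre of its lower end; z up along its axis. Starts upright on the bench.
- reducer: galvanised grey reducing coupling, 60 mm tall, 0.35 kg, standing wide end down: lower bell 63 mm across from 0 to 36 mm height, upper collar 49 mm across from 36 to 60 mm. The bell is open below (bore 53 mm, 24 mm deep), the collar is open above (bore 39 mm, 24 mm deep); a solid web 12 mm thick separates the two. Origin: centre of its lower end; z up along its axis. Starts upright on the bench.
- tee: bystander: rust-brown T-shaped pipe fitting lying flat, 100 mm by 75 mm, 50 mm high. Origin on the bench under the crossing; branch along +y.
- elbow: bystander: grey 90-degree elbow fitting lying flat, two arms 50 mm long along its +x and +y, 50 mm high. Origin on the bench under the corner.
- spanner: bystander: flat steel spanner 200 mm long lying along its x, a few mm thick. Origin at the underside of the middle.

How it is judged:
By the outcome, as a careful person would: the job done as asked, in the order asked, and still so for the second after the job is handed in, with the robot touching nothing.
It also fails if it takes over 88 s, if anything falls off the work surface, if the arm or the gripper's body presses on something with over 40 N, if the wrist force passes 120 N, or if a joint passes its speed limit or range.

## Robot

A 7-joint arm with a two-finger parallel gripper is mounted at the origin on the work surface. World frame = base frame: x ahead of the robot, y to its left, z up, the work surface at z = 0. Lengths are in m, angles in rad, forces in N, time in s.
With the tool pointing down it reaches from about 0.35 to 0.9 m from the base axis. Payload 8.1 kg.
Tool frame: the origin (TCP) lies at the very end of the fingers, on their centre line; the grasp point (between the pads) lies 19 mm behind it (grip_point_offset is the distance from the TCP to the grasp point, in m); z points along the fingers, x is the direction in which the jaws open and shut, and the axes are right-handed (so a half turn about z gives the same grasp; the last joint's range is limited). The gripper opens to 92 mm and grips with 3 to 60 N. Pads are 19 mm wide; open, the fingers measure 130 mm over their backs; the gripper's body (75 mm by 190 mm) begins 47 mm behind the grasp point.
Start: joints at [-1.253, 0.434, 0.025, 1.573, -0.012, 1.134, -0.075], TCP at [0.255, 0.57, 0.227] pointing down, gripper open.
Joint ranges: [-2.62, 2.62], [-0.44, 2.09], [-1.27, 1.32], [0.08, 2.57], [-1.32, 4.46], [0.12, 2], [-2.74, 2.74]. Speed limits (rad/s): [2.22, 2.22, 3.01, 3.01, 3.14, 3.14, 3.14].

## Interface

Orientations are given as a rotation vector (axis times angle).
In Python, from cell import observe, get_image, camera_model, sign_off, grip_point_offset gives the robot as it stands.
- The arm moves only by the tool play_rows, never from a script. Its argument "rows" is a list of rows, each a list of 7 numbers: the shift along the tool's x, y, z as a fraction of full scale, then the turn, a rotation vector about the tool's x, y, z as a fraction of full scale, then the closure, from -1 (fully open) to 1 (shut). A call has 1 to 5 rows; each row shifts and turns the pose as measured when the row begins, along the tool's axes as they then stand; what a row does not reach is not made up. Full scale, the value 1, is 0.15 m for a shift and 0.5 rad for a turn. A row lasts 1/10 s, in which the tool goes at most 50 mm and 8.59 degrees, less where a joint would pass 70% of its speed; a pose out of reach is approached as far as the arm can. A call with a number of a shift or a turn outside -1 to 1 is refused whole. A call with a gripper value outside its range is refused whole. The fingers move at their own pace and stop on an object; "force" is the grip in N (left out, the last holds). Time passes only in rows, so rows that do not move let the fingers close. It gives the time, the measured TCP pose, the force and the opening at its end, in the units of the state.
- observe(): the state, without advancing time (a new reading comes with each control period).
- get_image(name): name is "scene" or "top"; returns the picture (480x640x3 uint8, blue, green, red); there is no depth.
- camera_model(name): a dict with "K" (3x3 intrinsics, pixels), "dist" ([k1, k2, p1, p2, k3] as OpenCV has them; the pictures are not rectified), "R" (3x3) and "t" (3): a world point X has camera coordinates R X + t. Camera axes: x right, y down, z forward; pixel columns grow to the right and rows downward; lengths in m; the calibration is good to about 2 mm. A picture is of the moment at which its call begins. camera_model takes no time and is no camera call.
- sign_off(): hands the job in, once; it reports no verdict.
The state is a dict: "clock": time; "joints": joint angles; "dq": joint speeds; "joint_efforts": joint torques, N m; "position": TCP position; "ee_rot": TCP orientation; "force": force on the tool from outside, world axes, zero at the start; "ft_torque": the same for the moment, N m; "width": opening from 0.0 (shut) to 1.0 (fully open).
Only numpy, scipy, OpenCV 4.12 (cv2) and the standard library are available. Lean on these libraries where they do the work, as an engineer would, in place of code of your own. Each camera call takes 0.05 s, during which the arm holds its last target.

## Working session

There is one attempt and no reset: what is moved stays moved. The work goes in short steps, Python scripts to look and compute and a tool call to move; the robot and the scene stay as the last step left them, time stands still between calls to the robot, and variables do not carry over. Pictures are saved under pics/ and viewed, and the job is handed in when it is done.

Besides the shell and the picture viewer there is one more tool, called after "Request:" as name([rows], argument=value, ...), one row to a line, values as JSON. play_rows: Moves the arm, as the interface text tells. Its arguments: {"type":"object","properties":{"rows":{"type":"array","items":{"type":"array","items":{"type":"number"}}},"force":{"type":"number"}},"required":["rows"]}

```bash
mkdir -p pics; ls
python3 - <<'E'
from cell import *
import cv2,numpy as np
s=observe()
for k,v in s.items(): print(k,np.round(v,4))
print(grip_point_offset if not callable(grip_point_offset) else grip_point_offset())
for n in("scene","top"):
    cv2.imwrite(f"pics/{n}0.png",get_image(n))
    c=camera_model(n)
    for k,v in c.items(): print(k,np.round(v,4).tolist())
E
```

```text
pics
clock 0.0
joints [-1.2526  0.4352  0.025   1.5741 -0.0116  1.134  -0.0751]
dq [-0.0007  0.0004 -0.0014 -0.0011  0.0006 -0.      0.0013]
joint_efforts [ 1.10000e-03 -6.67850e+01  9.85500e-01 -3.14478e+01 -6.05000e-02
  4.23000e-02  1.00000e-04]
position [0.2552 0.5699 0.2259]
ee_rot [ 2.6357e+00  1.7078e+00 -2.0000e-03]
force [1.0327 0.5138 0.4586]
ft_torque [ 0.0072 -0.0116 -0.0342]
width 0.9982
0.0188
K [[588.4154, 0.0, 325.0089], [0.0, 588.4154, 237.6589], [0.0, 0.0, 1.0]]
dist [0.0566, 0.0, 0.0, 0.0, 0.0]
R [[0.0207, 0.9997, 0.0102], [0.6358, -0.0053, -0.7718], [-0.7716, 0.0225, -0.6358]]
t [-0.0394, -0.3501, 1.7204]
K [[494.1566, 0.0, 308.2247], [0.0, 494.1566, 239.1763], [0.0, 0.0, 1.0]]
dist [-0.1083, 0.0, 0.0, 0.0, 0.0]
R [[-0.0009, -1.0, -0.0024], [-0.9888, 0.0013, -0.1491], [0.1491, 0.0023, -0.9888]]
t [0.0197, 0.6096, 1.0557]
```

View pics/scene0.png

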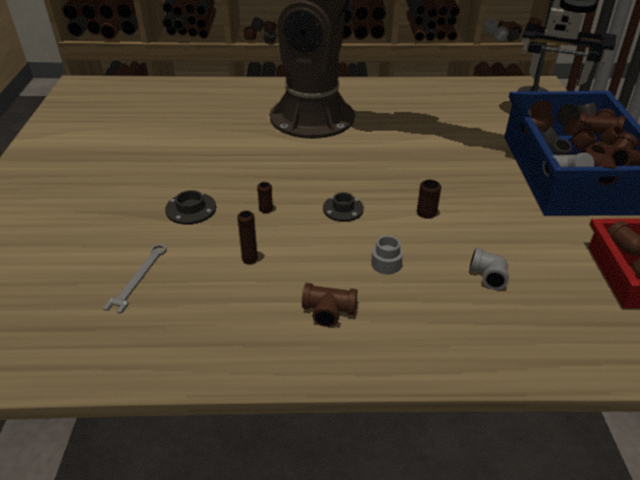

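View pics/top0.png

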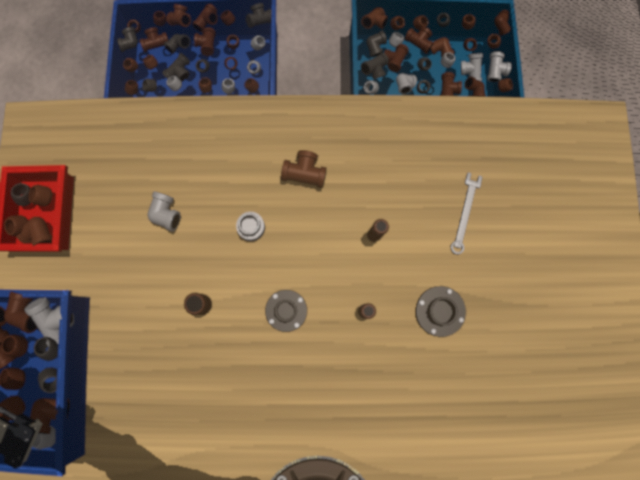

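The scene view is taken from the front, facing the robot (+y to the right). It shows the wide flange at (190,205), short pipe (265,198), long pipe (248,237), narrow flange (343,206), wide pipe (429,198), reducer (388,255), tee (330,302), elbow (490,268) and spanner (137,277).

The top view shows the wide flange at (441,311), narrow flange (286,311), short pipe (366,312), long pipe (376,232), wide pipe (197,304) and reducer (250,227).

Next I'll look at enlarged crops.

Run:
```python
import cv2,numpy as np
def mont(img,cs,h,sc,out,g):
    t=[]
    for (u,v) in cs:
        c=img[v-h:v+h,u-h:u+h]
        c=np.clip(255*(c/255.)**g,0,255).astype(np.uint8)
        t.append(cv2.resize(c,None,fx=sc,fy=sc,interpolation=cv2.INTER_NEAREST))
    cv2.imwrite(out,np.vstack([np.hstack(t[:3]),np.hstack(t[3:])]))
top=cv2.imread("pics/top0.png");sc=cv2.imread("pics/scene0.png")
mont(top,[(441,311),(286,311),(366,312),(376,232),(197,304),(250,227)],32,4,"pics/topc.png",0.5)
mont(sc,[(190,205),(343,206),(265,198),(248,237),(429,198),(388,255)],32,4,"pics/scenec.png",0.5)
```

```text
(no output)
```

View pics/topc.png

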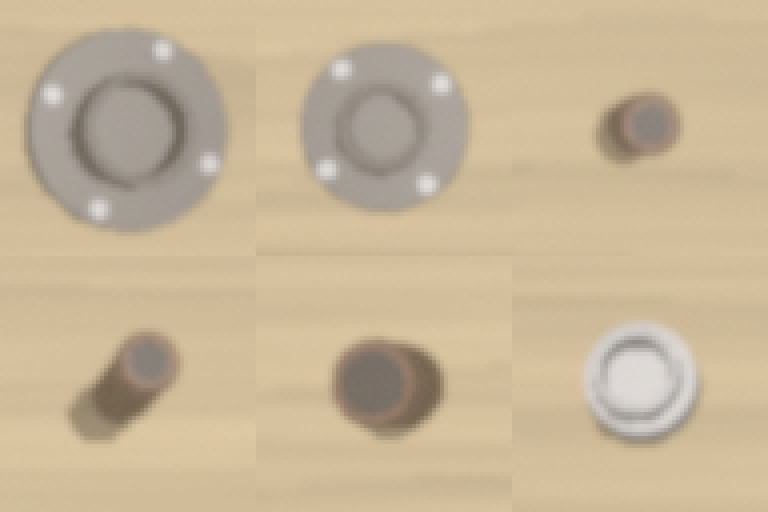

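View pics/scenec.png

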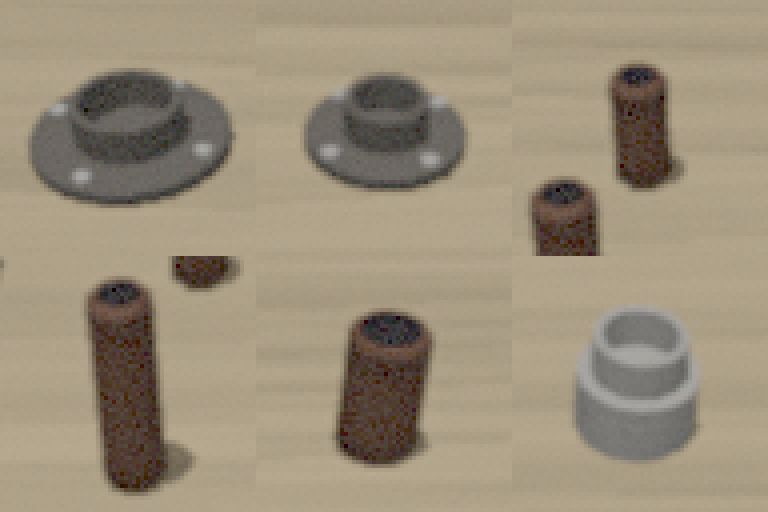

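```bash
cat > h.py <<'E'
import cv2,numpy as np
from cell import *
from scipy.spatial.transform import Rotation as Ro
def cam(n):
    c=camera_model(n);return np.array(c["K"]),np.array(c["dist"]),np.array(c["R"]),np.array(c["t"])
def ray(n,uv):
    K,d,R,t=cam(n);p=cv2.undistortPoints(np.array(uv,float).reshape(-1,1,2),K,d)[0,0]
    return -R.T@t,R.T@np.array([p[0],p[1],1.])
def plane(n,uv,z):
    o,d=ray(n,uv);return o+d*(z-o[2])/d[2]
def tri(a,b):
    o1,d1=ray("top",a);o2,d2=ray("scene",b)
    d1/=np.linalg.norm(d1);d2/=np.linalg.norm(d2)
    s=np.linalg.lstsq(np.c_[d1,-d2],o2-o1,rcond=None)[0]
    p,q=o1+s[0]*d1,o2+s[1]*d2
    return (p+q)/2,np.linalg.norm(p-q)
def proj(n,X):
    K,d,R,t=cam(n);return cv2.projectPoints(np.array(X,float).reshape(-1,1,3),cv2.Rodrigues(R)[0],t,K,d)[0][:,0]
def avg(n,k=4): return np.mean([get_image(n).astype(float) for _ in range(k)],0)
E
python3 - <<'E'
from h import *
for n in("top","scene"): np.save(f"{n}1.npy",avg(n,4))
T=np.load("top1.npy");S=np.load("scene1.npy")
# print profiles through plugs
for n,I,(u,v) in(("top",T,(197,304)),("top",T,(366,311)),("scene",S,(429,186)),("scene",S,(247,216))):
    print(n,u,v)
    for du in range(-12,13,2): print(u+du,I[v,u+du].round().astype(int),'|',v+du,I[v+du,u].round().astype(int))
E
```

```text
top 197 304
185 [47 64 87] | 292 [ 80 120 149]
187 [41 49 59] | 294 [48 66 92]
189 [41 49 56] | 296 [45 56 76]
191 [40 48 56] | 298 [42 50 59]
193 [42 49 58] | 300 [41 49 57]
195 [42 49 57] | 302 [42 49 58]
197 [42 50 58] | 304 [42 50 58]
199 [42 50 57] | 306 [42 50 58]
201 [43 54 66] | 308 [41 50 57]
203 [42 58 81] | 310 [42 52 66]
205 [32 46 64] | 312 [43 59 83]
207 [27 41 56] | 314 [38 56 74]
209 [28 42 57] | 316 [54 80 98]
top 366 311
354 [ 87 130 159] | 299 [ 94 141 172]
356 [ 56  84 102] | 301 [ 93 138 169]
358 [35 52 66] | 303 [ 70 104 130]
360 [33 47 64] | 305 [ 60  76 102]
362 [54 69 94] | 307 [64 74 90]
364 [61 70 84] | 309 [61 68 76]
366 [62 68 76] | 311 [62 68 76]
368 [61 68 75] | 313 [61 68 76]
370 [60 68 75] | 315 [58 70 88]
372 [63 70 83] | 317 [51 68 92]
374 [ 62  78 103] | 319 [ 68 101 125]
376 [ 78 116 144] | 321 [ 88 132 161]
378 [ 97 144 176] | 323 [ 88 131 160]
scene 429 186
417 [ 73 102 119] | 174 [ 68  95 111]
419 [57 82 97] | 176 [ 65  92 108]
421 [11 17 32] | 178 [ 67  94 110]
423 [18 23 41] | 180 [16 19 28]
425 [12 12 16] | 182 [10  8 10]
427 [14 11 12] | 184 [12 11 12]
429 [10  8  9] | 186 [10  8  9]
431 [11 10 10] | 188 [12 16 26]
433 [15 14 14] | 190 [20 27 45]
435 [10  7  9] | 192 [10 15 26]
437 [12 15 18] | 194 [ 8 12 20]
439 [19 27 45] | 196 [10 13 24]
441 [51 72 86] | 198 [11 17 26]
scene 247 216
235 [ 70  98 114] | 204 [ 72 100 116]
237 [44 63 78] | 206 [ 75 104 120]
239 [18 24 43] | 208 [ 75 104 121]
241 [12 18 25] | 210 [46 65 81]
243 [12 13 15] | 212 [12 10 12]
245 [12 11 12] | 214 [12 10 10]
247 [10 13 16] | 216 [10 13 16]
249 [17 21 34] | 218 [22 30 48]
251 [14 20 37] | 220 [14 21 37]
253 [21 32 46] | 222 [10 14 22]
255 [ 66  94 109] | 224 [10 15 24]
257 [ 72 101 117] | 226 [12 15 24]
259 [ 72 100 117] | 228 [ 8 14 23]
```

Run:
```python
from h import *
T=np.load("top1.npy");S=np.load("scene1.npy")
M={}
for n,I,th in(("top",T,1.5),("scene",S,1.38)):
    m=((I[...,2]+1)/(I[...,0]+1)<th).astype(np.uint8)
    k,l,st,ce=cv2.connectedComponentsWithStats(m)
    print(n)
    for i in range(1,k):
        if st[i,4]>25:
            x,y,w,h=st[i,:4]
            if (n=="top" and 100<x<500 and 130<y<360) or (n=="scene" and 100<x<520 and 150<y<330):
                print(st[i],ce[i].round(2))
    v=np.clip(255*(I/255)**.5,0,255).astype(np.uint8); v[m>0]=v[m>0]//2+[0,127,0]
    b=v[130:350,100:500] if n=="top" else v[150:350,100:500]
    cv2.imwrite(f"pics/m_{n}.png",cv2.resize(b,None,fx=2,fy=2,interpolation=0))
# screws
for n,I,bx in(("top",T,[(410,280,475,345),(260,285,312,337)]),("scene",S,[(163,180,220,226),(320,186,368,224)])):
  for x0,y0,x1,y1 in bx:
    g=I[y0:y1,x0:x1]; r=(g[...,2]+1)/(g[...,0]+1)
    w=np.where((r<1.5),g.mean(-1),0)
    print(n,'screw thr',np.percentile(w,[50,90,98]).round())
    c0=np.median(w[w>0]); m=(w>c0*1.35).astype(np.uint8)
    k,l,st,ce=cv2.connectedComponentsWithStats(m)
    for i in range(1,k):
        if st[i,4]>=3:
            print(st[i,4],(ce[i]+[x0,y0]).round(2), g[l==i].mean().round())
```

```text
top
[450 172  33  83 808] [465.44 212.59]
[147 191  33  41 808] [161.94 210.89]
[236 211  29  30 698] [249.93 225.58]
[376 222  10   9  73] [380.77 225.89]
[ 416  286   50   51 1972] [440.39 311.06]
[ 266  290   41   42 1367] [285.76 310.38]
[187 297  14  14 162] [193.77 303.44]
[364 306  10  10  76] [368.3  310.61]
scene
[424 181  14   7  80] [430.35 184.  ]
[ 166  191   50   33 1235] [189.98 207.31]
[324 193  39  28 835] [342.87 207.14]
[241 212   9   5  33] [244.94 214.  ]
[ 372  235   31   39 1006] [386.76 254.53]
[103 244  63  69 832] [134.95 279.48]
[ 470  247   39   43 1088] [490.38 268.36]
[317 312  17  12 151] [324.79 317.7 ]
top screw thr [  0. 102. 129.]
20 [449.3 290.9] 156.0
23 [421.91 302.22] 160.0
18 [461.   319.67] 155.0
20 [433.25 330.75] 157.0
top screw thr [ 70. 105. 151.]
21 [274.86 295.81] 159.0
25 [299.96 299.4 ] 159.0
20 [271.1  321.05] 159.0
20 [296.25 324.75] 164.0
scene screw thr [ 0. 43. 64.]
11 [202.55 193.27] 78.0
3 [177. 195.] 57.0
19 [171.42 199.89] 81.0
3 [165. 209.] 57.0
23 [208.39 209.78] 75.0
19 [177.89 216.42] 80.0
scene screw thr [ 0. 43. 78.]
13 [331.31 197.08] 83.0
22 [356.18 198.95] 82.0
5 [323. 207.] 55.0
20 [329.05 211.4 ] 77.0
21 [354.14 213.48] 78.0
```

View pics/m_top.png

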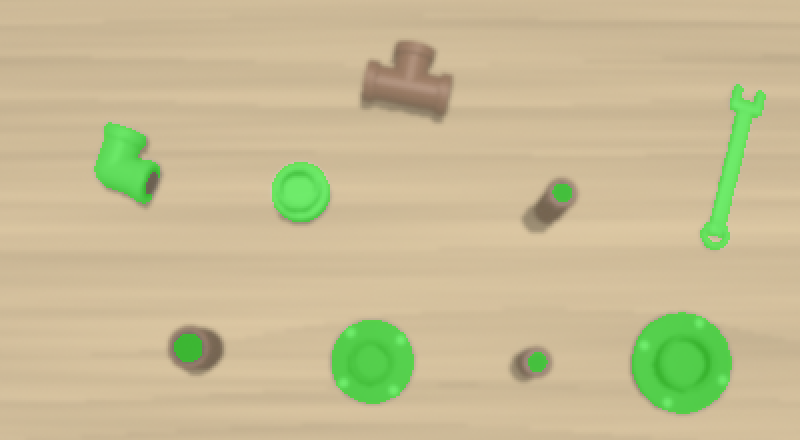

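View pics/m_scene.png

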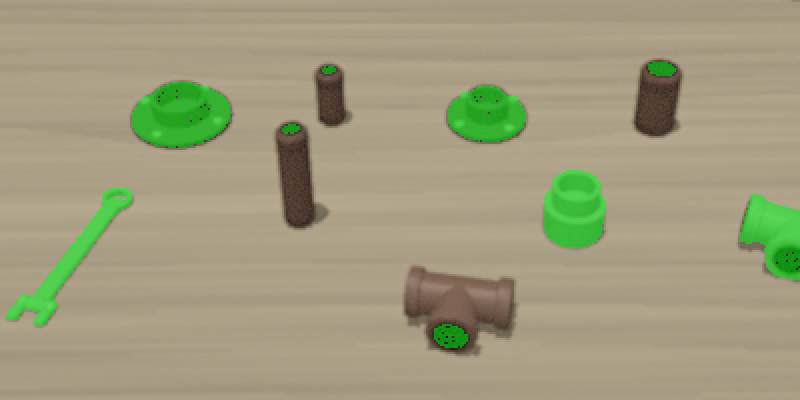

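The masks pick out the plugs, flanges and reducer cleanly in both views. Now I'll triangulate, and look at the reducer's rim more closely.

Run:
```python
from h import *
T=np.load("top1.npy");S=np.load("scene1.npy")
r=(S[...,2]+1)/(S[...,0]+1)
m=(r<1.38).astype(np.uint8)
k,l,st,ce=cv2.connectedComponentsWithStats(m)
for i in range(1,k):
    if 255<ce[i][0]<275 and 178<ce[i][1]<192: print(st[i],ce[i]); sp=ce[i] if st[i,4]>10 else None or ce[i]
for nm,a,b,L in(("wide",(193.77,303.44),(430.35,184.0),.08),("long",(380.77,225.89),(244.94,214.0),.12)):
    X,e=tri(a,b);print(nm,X.round(4),'gap',e.round(4),'top@L',plane("top",a,L).round(4),'scene@L',plane("scene",b,L).round(4))
i=max((i for i in range(1,k) if 255<ce[i][0]<275 and 178<ce[i][1]<192),key=lambda i:st[i,4])
a,b=(368.3,310.61),ce[i];X,e=tri(a,b);print("short",b,X.round(4),e.round(4),plane("top",a,.07).round(4),plane("scene",b,.07).round(4))
W=[((449.3,290.9),(202.55,193.27)),((421.91,302.22),(208.39,209.78)),((461,319.67),(171.42,199.89)),((433.25,330.75),(177.89,216.42))]
# which matches? top: left=+y, up=+x ; scene: right=+y, down=+x
W=[((449.3,290.9),(177.89,216.42)),((421.91,302.22),(208.39,209.78)),((461,319.67),(171.42,199.89)),((433.25,330.75),(202.55,193.27))]
N=[((274.86,295.81),(354.14,213.48)),((299.96,299.4),(329.05,211.4)),((271.1,321.05),(356.18,198.95)),((296.25,324.75),(331.31,197.08))]
for nm,Q in(("WF",W),("NF",N)):
    P=np.array([tri(a,b)[0] for a,b in Q]);print(nm,P.round(4).tolist(),P.mean(0).round(4),[round(float(tri(a,b)[1]),4) for a,b in Q])
    print(' top plane .011',np.mean([plane("top",a,.011) for a,b in Q],0).round(4),'scene',np.mean([plane("scene",b,.011) for a,b in Q],0).round(4))
for n,I,(u,v) in(("top",T,(250,227)),("scene",S,(387,253))):
    h=24;c=I[v-h:v+h,u-h:u+h].mean(-1);c=np.clip((c-c.min())/(c.max()-c.min())*255,0,255).astype(np.uint8)
    cv2.imwrite(f"pics/red_{n}.png",cv2.resize(c,None,fx=8,fy=8,interpolation=0))
a=cv2.imread("pics/red_top.png");b=cv2.imread("pics/red_scene.png");cv2.imwrite("pics/red.png",np.hstack([a,b]))
```

```text
[261 183   7   4  22] [263.95454545 184.5       ]
wide [0.466  0.2631 0.0832] gap 0.001 top@L [0.466  0.2634 0.08  ] scene@L [0.4612 0.2648 0.08  ]
long [ 0.6257 -0.1322  0.1229] gap 0.0003 top@L [ 0.6263 -0.1328  0.12  ] scene@L [ 0.6219 -0.1326  0.12  ]
short [263.95454545 184.5       ] [ 0.4511 -0.1085  0.0735] 0.0012 [ 0.4512 -0.1095  0.07  ] [ 0.4461 -0.1083  0.07  ]
WF [[0.4945, -0.3008, 0.0175], [0.4694, -0.2368, 0.017], [0.4294, -0.3264, 0.0159], [0.4053, -0.2597, 0.0179]] [ 0.4497 -0.2809  0.0171] [0.0012, 0.0018, 0.0002, 0.0037]
 top plane .011 [ 0.4497 -0.2834  0.011 ] scene [ 0.4416 -0.2821  0.011 ]
NF [[0.485, 0.0949, 0.0164], [0.4769, 0.0382, 0.0166], [0.4286, 0.103, 0.0164], [0.4204, 0.0457, 0.0162]] [0.4527 0.0705 0.0164] [0.0011, 0.0008, 0.0011, 0.0006]
 top plane .011 [0.4527 0.0704 0.011 ] scene [0.4454 0.0712 0.011 ]
```

View pics/red.png

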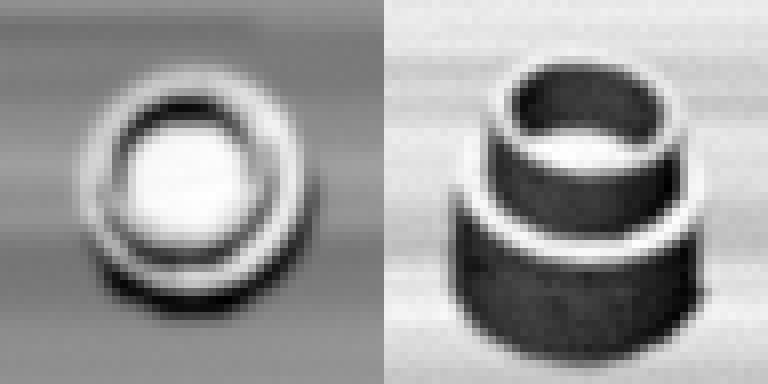

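Both cameras agree on y. In x (and height) the scene camera reads 4–8 mm differently, which is a systematic offset. I'll grasp with the jaws along world x so the first grasp gives a true x. I'll turn the tool first, then work out the reducer.

Request:
play_rows([
  [0,0,0,0,0,0.29,-1],
  [0,0,0,0,0,0.29,-1],
  [0,0,0,0,0,0.29,-1],
  [0,0,0,0,0,0.29,-1],
  [0,0,0,0,0,0.29,-1],
], force=30)

```text
clock: 1.0
position: [0.2555, 0.5703, 0.2268]
ee_rot: [-3.078, -0.629, 0.001]
force: [-0.1, 0.0, 0.1]
width: 1.002
```

Request:
play_rows([
  [0,0,0,0,0,0.29,-1],
  [0,0,0,0,0,0.29,-1],
  [0,0,0,0,0,0.27,-1],
])

```text
clock: 1.3
position: [0.2554, 0.5704, 0.227]
ee_rot: [-3.14, 0.06, 0.001]
force: [0.5, 0.1, -0.5]
width: 1.003
```

```bash
cat >> h.py <<'E'
def st():
    s=observe();R=Ro.from_rotvec(s["ee_rot"]);x=R.as_matrix()[:,0];z=R.as_matrix()[:,2]
    print('t',s["clock"],'p',np.round(s["position"],4),'yaw',round(float(np.degrees(np.arctan2(x[1],x[0]))),2),'z',z.round(4),'F',np.round(s["force"],2),'w',round(s["width"]*92,1),'q',np.round(s["joints"],2));return s
def go(P,yaw=0.):
    """fractions of total shift (in tool axes now) and turn to reach P, jaws yaw, pointing down"""
    s=st();R=Ro.from_rotvec(s["ee_rot"])
    Rt=Ro.from_euler('z',yaw)*Ro.from_rotvec([np.pi,0,0])
    d=R.inv().apply(np.array(P)-s["position"])/.15
    w=(R.inv()*Rt).as_rotvec()/.5
    print('shift',d.round(3),'turn',w.round(3),'rows>=',np.ceil(np.linalg.norm(d)*3))
E
python3 - <<'E'
from h import *
print("reducer shoulder@.036",plane("top",(249.45,224.5),.036).round(4),"collar tri",*[np.round(x,4) for x in tri((248.2,222.6),(387.75,242.75))],"scene@.06",plane("scene",(387.75,242.75),.06).round(4),'top@.06',plane("top",(248.2,222.6),.06).round(4))
print("WF centroid top@.01",plane("top",(440.39,311.06),.01).round(4),"NF",plane("top",(285.76,310.38),.01).round(4))
go((.466,.2635,.15))
E
```

```text
reducer shoulder@.036 [0.6448 0.152  0.036 ] collar tri [0.6443 0.1517 0.0627] 0.0004 scene@.06 [0.641  0.1525 0.06  ] top@.06 [0.6448 0.1519 0.06  ]
WF centroid top@.01 [ 0.4493 -0.2813  0.01  ] NF [0.4524 0.07   0.01  ]
t 1.3 p [0.2554 0.5704 0.227 ] yaw -2.18 z [-5.e-04  7.e-04 -1.e+00] F [ 0.46  0.09 -0.51] w 92.2 q [-1.44  0.44  0.29  1.59 -0.14  1.13 -1.15]
shift [1.481 1.992 0.511] turn [-0.001  0.001 -0.076] rows>= 8.0
```

Request:
play_rows([
  [0.185,0.249,0,0,0,-0.076,-1],
  [0.185,0.249,0,0,0,0,-1],
  [0.185,0.249,0,0,0,0,-1],
  [0.185,0.249,0.03,0,0,0,-1],
  [0.185,0.249,0.05,0,0,0,-1],
])

```text
clock: 1.8
position: [0.39, 0.385, 0.2142]
ee_rot: [-3.136, -0.014, 0.002]
force: [0.6, -0.5, -0.1]
width: 0.999
```

Request:
play_rows([
  [0.185,0.249,0.05,0,0,0,-1],
  [0.185,0.249,0.1,0,0,0,-1],
  [0.15,0.2,0.1,0,0,0,-1],
])

```text
clock: 2.1
position: [0.4728, 0.2767, 0.1772]
ee_rot: [-3.133, -0.014, -0.004]
force: [1.0, 0.2, 0.6]
width: 1.002
```

Run:
```python
from h import *
T=np.load("top1.npy")
# hub edges in top rows: profile through hub centre rows/cols
for n,(u,v) in(("WF",(440,311)),("NF",(286,310))):
    print(n,'row',[int(x) for x in T[v-1:v+2,u-20:u+21].mean((0,2))]);print('col',[int(x) for x in T[v-20:v+21,u-1:u+2].mean((1,2))])
go((.466,.264,.15))
cv2.imwrite("pics/s2.png",get_image("scene"));cv2.imwrite("pics/t2.png",get_image("top"))
a=cv2.imread("pics/s2.png")[120:300,340:580];b=cv2.imread("pics/t2.png")[220:400,100:340]
cv2.imwrite("pics/c2.png",np.clip(255*(np.vstack([cv2.resize(np.hstack([a,b]),None,fx=1.65,fy=1.65)])/255.)**.6,0,255))
```

```text
WF row [104, 104, 104, 103, 100, 91, 72, 53, 44, 52, 70, 84, 91, 97, 100, 100, 100, 100, 100, 99, 99, 99, 99, 99, 98, 98, 97, 97, 97, 96, 94, 83, 62, 44, 45, 62, 80, 84, 88, 92, 93]
col [100, 100, 100, 100, 99, 93, 82, 76, 69, 72, 88, 98, 99, 100, 100, 100, 100, 100, 100, 99, 99, 99, 99, 99, 99, 99, 98, 98, 98, 97, 93, 86, 77, 68, 65, 77, 91, 96, 97, 97, 97]
NF row [94, 95, 95, 96, 96, 96, 94, 85, 74, 76, 80, 82, 91, 98, 100, 100, 100, 101, 101, 101, 102, 102, 102, 102, 102, 102, 99, 89, 77, 78, 84, 93, 101, 104, 105, 105, 105, 105, 106, 107, 109]
col [103, 100, 102, 102, 102, 102, 102, 102, 99, 92, 83, 77, 82, 93, 100, 101, 102, 102, 102, 102, 102, 102, 101, 101, 101, 101, 100, 98, 92, 84, 76, 70, 74, 87, 96, 99, 99, 99, 99, 98, 96]
t 2.1 p [0.4728 0.2767 0.1772] yaw 0.5 z [ 0.0028  0.0089 -1.    ] F [1.02 0.24 0.64] w 92.2 q [-0.91  0.36  0.37  1.86 -0.17  0.95 -0.45]
shift [-0.046  0.086  0.18 ] turn [-0.018 -0.006  0.017] rows>= 1.0[ WARN:0@22.277] global loadsave.cpp:1063 imwrite_ Unsupported depth image for selected encoder is fallbacked to CV_8U.
```

View pics/c2.png

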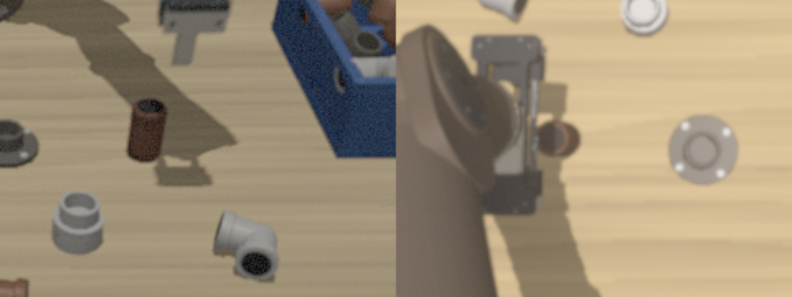

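The left half shows the front finger tip at about scene px (451,158), above and beside the wide pipe. The right half shows the gripper body from above, next to the pipe. I'll use the finger tip to check the scene calibration against the kinematics.

Run:
```python
from h import *
s=st();p=s["position"]
R=Ro.from_rotvec(s["ee_rot"]).as_matrix()
for dx in(.046,.055,.065):
    print(dx,proj("scene",[p+R@[dx,0,0],p+R@[dx,.0095,0],p+R@[dx,-.0095,0]]).round(1).tolist())
I=cv2.imread("pics/s2.png")[135:175,430:475]
I=np.clip(255*(I/255.)**.6,0,255).astype(np.uint8)
cv2.imwrite("pics/f2.png",cv2.resize(I,None,fx=12,fy=12,interpolation=0))
# hub estimate
for nm,L,Rr,r in(("WF",(429,None),None,None),):pass
for nm,v,ul,ur,u,vt,vb in(("WF",311,427.2,454.6,440.2,297.0,325.5),("NF",310.4,273.5,297,285.6,300.5,322)):
    a=plane("top",(ul,v),.034);b=plane("top",(ur,v),.034);c=plane("top",(u,vt),.034);d=plane("top",(u,vb),.034)
    print(nm,a.round(4),b.round(4),'|',c.round(4),d.round(4),'dx',(c-d)[0].round(4),'dy',(a-b)[1].round(4))
```

```text
t 2.2 p [0.474  0.2725 0.1759] yaw 0.07 z [ 0.0017  0.0048 -1.    ] F [-0.44 -0.32  0.59] w 92.0 q [-0.9   0.36  0.38  1.86 -0.17  0.95 -0.45]
0.046 [[444.5, 161.4], [439.9, 161.4], [449.2, 161.3]]
0.055 [[445.3, 163.7], [440.7, 163.8], [450.0, 163.7]]
0.065 [[446.2, 166.4], [441.5, 166.4], [450.9, 166.3]]
WF [ 0.4496 -0.2452  0.034 ] [ 0.449  -0.3071  0.034 ] | [ 0.4804 -0.2756  0.034 ] [ 0.4174 -0.2735  0.034 ] dx 0.063 dy 0.0619
NF [0.4522 0.096  0.034 ] [0.4522 0.044  0.034 ] | [0.474  0.0693 0.034 ] [0.4268 0.0691 0.034 ] dx 0.0472 dy 0.052
```

View pics/f2.png

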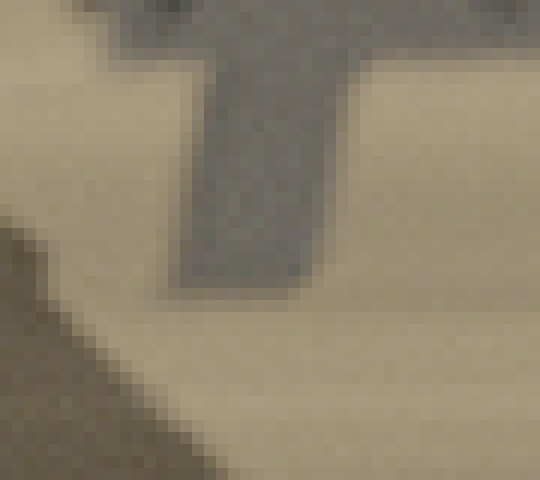

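The tip sits 2 px or more higher in the scene image than the kinematics say. That matches the scene-camera bias in x, so I'll trust the top camera for x, and y agrees in both. Next I'll go down on the wide pipe, with the TCP about 41 mm above its base.

Run:
```python
from h import *
go((.466,.264,.041))
```

```text
t 2.2 p [0.474  0.2725 0.1759] yaw 0.07 z [ 0.0017  0.0048 -1.    ] F [-0.44 -0.32  0.59] w 92.0 q [-0.9   0.36  0.38  1.86 -0.17  0.95 -0.45]
shift [-0.055  0.061  0.899] turn [-0.01  -0.003  0.002] rows>= 3.0
```

Request:
play_rows([
  [-0.055,0.06,0.1,-0.01,0,0,-1],
  [0,0,0.25,0,0,0,-1],
  [0,0,0.25,0,0,0,-1],
  [0,0,0.2,0,0,0,-1],
  [0,0,0.05,0,0,0,-1],
])

```text
clock: 2.7
position: [0.4687, 0.2651, 0.0473]
ee_rot: [-3.137, 0.003, -0.011]
force: [0.3, 0.2, -0.0]
width: 0.999
```

Run:
```python
from h import *
go((.466,.264,.041))
```

```text
t 2.7 p [0.4687 0.2651 0.0473] yaw -0.1 z [ 0.0072  0.0047 -1.    ] F [ 0.27  0.18 -0.  ] w 91.9 q [-0.84  0.53  0.31  2.   -0.26  0.65 -0.37]
shift [-0.018  0.007  0.042] turn [-0.009 -0.014 -0.003] rows>= 1.0
```

Request:
play_rows([
  [-0.018,0.007,0.04,-0.009,-0.014,-0.003,-1],
  [0,0,0,0,0,0,0.3],
  [0,0,0,0,0,0,0.6],
  [0,0,0,0,0,0,0.6],
  [0,0,0,0,0,0,0.6],
], force=30)

```text
clock: 3.2
position: [0.4673, 0.2662, 0.0444]
ee_rot: [-3.139, -0.001, -0.004]
force: [0.9, -0.7, 0.3]
width: 0.704
```

Run:
```python
from h import *
go((.466,.264,.041))
```

```text
t 3.2 p [0.4673 0.2662 0.0444] yaw 0.05 z [ 0.0026  0.0027 -1.    ] F [ 0.94 -0.73  0.29] w 64.7 q [-0.84  0.53  0.31  2.   -0.26  0.65 -0.36]
shift [-0.009  0.014  0.023] turn [-0.005 -0.005  0.002] rows>= 1.0
```

Request:
play_rows([
  [-0.009,0.014,0.023,-0.005,-0.005,0,0.6],
  [0,0,0,0,0,0,1],
  [0,0,0,0,0,0,1],
  [0,0,0,0,0,0,1],
  [0,0,0,0,0,0,1],
], force=30)

```text
clock: 3.7
position: [0.4661, 0.2644, 0.0418]
ee_rot: [-3.14, -0.002, -0.001]
force: [-0.3, 0.6, -0.4]
width: 0.521
```

Run:
```python
from h import *
go((.466,.264,.041))
```

```text
t 3.7 p [0.4661 0.2644 0.0418] yaw 0.06 z [ 0.001   0.0014 -1.    ] F [-0.26  0.59 -0.38] w 48.0 q [-0.84  0.53  0.31  2.   -0.26  0.64 -0.36]
shift [-0.001  0.003  0.005] turn [-0.003 -0.002  0.002] rows>= 1.0
```

The opening of 48.0 mm matches the pipe diameter and there are no side forces, so the pipe really was at x ≈ 0.466, and the top camera is right. I'll lift it and carry it to the wide flange.

Request:
play_rows([
  [0,0,-0.2,0,0,0,1],
  [0,0,-0.25,0,0,0,1],
  [0,0,-0.25,0,0,0,1],
  [0,0.1,-0.1,0,0,0,1],
  [0,0.2,0,0,0,0,1],
])

```text
clock: 4.2
position: [0.4638, 0.2211, 0.1637]
ee_rot: [3.14, 0.011, -0.006]
force: [0.7, -0.7, -3.6]
width: 0.518
```

Request:
play_rows([
  [-0.01,0.3,0,0,0,0,1],
  [-0.01,0.3,0,0,0,0,1],
  [-0.01,0.3,0,0,0,0,1],
  [-0.01,0.3,0,0,0,0,1],
  [-0.01,0.3,0,0,0,0,1],
])

```text
clock: 4.7
position: [0.4567, -0.0085, 0.1639]
ee_rot: [3.141, 0.023, -0.005]
force: [1.7, 0.9, -3.0]
width: 0.517
```

Run:
```python
from h import *
go((.449,-.2823,.15))
```

```text
t 4.7 p [ 0.4567 -0.0085  0.1639] yaw 0.84 z [-3.4e-03 -4.0e-04 -1.0e+00] F [ 1.72  0.9  -3.04] w 47.6 q [-0.5   0.24  0.48  2.08 -0.15  0.86  0.09]
shift [-0.077  1.824  0.093] turn [0.001 0.007 0.029] rows>= 6.0
```

Request:
play_rows([
  [-0.01,0.3,0,0,0,0.029,1],
  [-0.01,0.3,0,0,0,0,1],
  [-0.01,0.3,0,0,0,0,1],
  [-0.01,0.3,0,0,0,0,1],
  [-0.01,0.3,0,0,0,0,1],
])

```text
clock: 5.2
position: [0.446, -0.242, 0.1631]
ee_rot: [-3.141, -0.001, 0.008]
force: [0.9, 0.3, -3.3]
width: 0.519
```

Request:
play_rows([
  [-0.01,0.25,0,0,0,0,1],
  [0,0.06,0,0,0,0,1],
  [0,0,0,0,0,0,1],
])

```text
clock: 5.5
position: [0.4408, -0.2977, 0.1625]
ee_rot: [3.139, -0.015, -0.011]
force: [0.8, 0.8, -3.8]
width: 0.517
```

Run:
```python
from h import *
go((.449,-.2823,.12))
for n in("scene","top"): cv2.imwrite(f"pics/{n}3.png",get_image(n))
a=cv2.imread("pics/scene3.png")[120:260,130:310];b=cv2.imread("pics/top3.png")[220:360,340:520]
cv2.imwrite("pics/c3.png",np.clip(255*(cv2.resize(np.hstack([a,b]),None,fx=2.2,fy=2.2,interpolation=2)/255.)**.6,0,255).astype(np.uint8))
```

```text
t 5.5 p [ 0.4408 -0.2977  0.1625] yaw -0.56 z [-0.0073 -0.0024 -1.    ] F [ 0.77  0.76 -3.78] w 47.6 q [ 0.06  0.38  0.57  1.91 -0.25  0.92  0.74]
shift [ 0.056 -0.104  0.282] turn [ 0.005  0.015 -0.02 ] rows>= 1.0
```

View pics/c3.png

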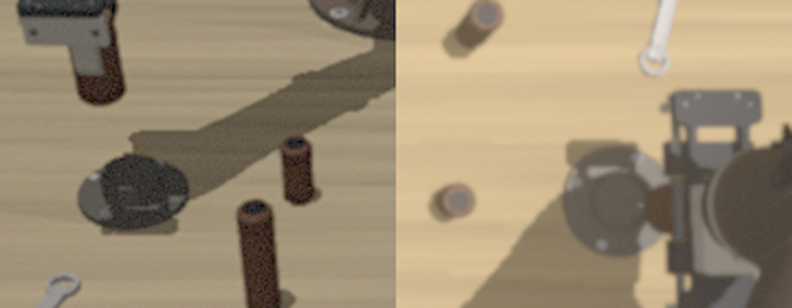

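The left half (scene) shows the wide pipe hanging in the gripper, its lower end at about scene px (175,165). The right half (top) shows it just to the right of and above the wide flange. I'll check the pipe's position in the grip against the prediction.

Run:
```python
from h import *
s=st();p=np.array(s["position"])
I=cv2.GaussianBlur(cv2.imread("pics/scene3.png"),(3,3),0).astype(float)
for v in(156,158,160,162): print(v,[int(x) for x in I[v,158:196].mean(-1)])
print([ (165+i,int(x)) for i,x in enumerate(I[155:175,175].mean(-1))])
for z in(.121,.135,.145): print(z,proj("scene",[p*[1,1,0]+[0,0,z]]).round(1))
```

```text
t 5.6 p [ 0.4412 -0.2956  0.1624] yaw -0.41 z [-0.0074 -0.0013 -1.    ] F [ 0.65  0.59 -3.71] w 47.3 q [ 0.06  0.38  0.57  1.91 -0.25  0.92  0.74]
156 [93, 93, 94, 94, 90, 73, 44, 20, 11, 12, 14, 15, 16, 16, 13, 14, 16, 15, 13, 13, 14, 15, 13, 12, 13, 12, 11, 21, 48, 78, 93, 95, 95, 95, 95, 95, 96, 96]
158 [95, 94, 94, 94, 92, 80, 54, 28, 14, 13, 15, 16, 15, 14, 14, 14, 16, 16, 15, 15, 16, 15, 14, 13, 14, 13, 10, 15, 36, 66, 89, 96, 96, 96, 96, 96, 97, 97]
160 [91, 91, 92, 92, 91, 84, 63, 36, 17, 12, 15, 16, 16, 14, 15, 16, 15, 15, 16, 14, 14, 14, 14, 15, 13, 10, 9, 12, 30, 60, 85, 94, 94, 93, 93, 93, 93, 93]
162 [97, 96, 97, 97, 97, 95, 80, 50, 23, 12, 11, 13, 14, 13, 15, 16, 13, 13, 14, 16, 14, 11, 11, 10, 9, 9, 11, 23, 50, 78, 94, 98, 98, 97, 98, 98, 98, 98]
[(165, 18), (166, 15), (167, 15), (168, 16), (169, 17), (170, 15), (171, 13), (172, 13), (173, 14), (174, 14), (175, 12), (176, 15), (177, 33), (178, 65), (179, 92), (180, 102), (181, 101), (182, 98), (183, 96), (184, 95)]
0.121 [[177.1 164.1]]
0.135 [[176.1 158.6]]
0.145 [[175.4 154.6]]
```

The pipe axis lies within about 0.5 px (1 mm) of the TCP in y. I'll centre it over the socket and descend.

Request:
play_rows([
  [0.054,-0.09,0.1,0,0.015,-0.014,1],
  [0,0,0.15,0,0,0,1],
  [0,0,0.15,0,0,0,1],
  [0,0,0,0,0,0,1],
])

```text
clock: 6.0
position: [0.4519, -0.2732, 0.1008]
ee_rot: [-3.138, -0.016, -0.003]
force: [-1.6, -0.2, -4.6]
width: 0.52
```

Run:
```python
from h import *
go((.449,-.2823,.085))
```

```text
t 6.0 p [ 0.4519 -0.2732  0.1008] yaw 0.57 z [ 0.0016  0.0031 -1.    ] F [-1.6  -0.23 -4.62] w 47.8 q [ 0.07  0.46  0.52  1.98 -0.32  0.78  0.78]
shift [-0.02   0.061  0.105] turn [-0.006 -0.003  0.02 ] rows>= 1.0
```

Request:
play_rows([
  [-0.018,0.055,0.05,-0.006,-0.003,0.018,1],
  [0,0,0,0,0,0,1],
  [0,0,0,0,0,0,1],
])

```text
clock: 6.3
position: [0.4505, -0.2799, 0.0944]
ee_rot: [-3.141, -0.006, -0.002]
force: [0.1, -0.9, -3.2]
width: 0.518
```

Run:
```python
from h import *
go((.449,-.2823,.085))
```

```text
t 6.3 p [ 0.4505 -0.2799  0.0944] yaw 0.22 z [ 1.2e-03  4.0e-04 -1.0e+00] F [ 0.07 -0.9  -3.2 ] w 47.7 q [ 0.08  0.47  0.51  1.99 -0.33  0.77  0.79]
shift [-0.01   0.016  0.063] turn [-0.001 -0.002  0.008] rows>= 1.0
```

Request:
play_rows([
  [-0.012,0.018,0.07,0,0,0.008,1],
  [0,0,0,0,0,0,1],
  [0,0,0.06,0,0,0,1],
  [0,0,0,0,0,0,1],
])

```text
clock: 6.7
position: [0.4495, -0.2836, 0.0749]
ee_rot: [3.141, -0.001, 0.006]
force: [-0.5, 0.5, -4.5]
width: 0.519
```

Run:
```python
from h import *
go((.449,-.2823,.0518))
```

```text
t 6.7 p [ 0.4495 -0.2836  0.0749] yaw -0.05 z [ 4.e-03 -7.e-04 -1.e+00] F [-0.51  0.52 -4.5 ] w 47.7 q [ 0.1   0.5   0.49  2.   -0.35  0.72  0.81]
shift [-0.004 -0.009  0.154] turn [ 0.001 -0.008 -0.002] rows>= 1.0
```

Request:
play_rows([
  [-0.004,-0.009,0.04,0,-0.008,0,1],
  [0,0,0.04,0,0,0,1],
  [0,0,0,0,0,0,1],
])

```text
clock: 7.0
position: [0.4488, -0.2821, 0.0617]
ee_rot: [3.141, -0.002, -0.001]
force: [0.0, 0.3, -4.2]
width: 0.519
```

Run:
```python
from h import *
go((.449,-.2823,.0518))
```

```text
t 7.0 p [ 0.4488 -0.2821  0.0617] yaw -0.06 z [-7.e-04 -5.e-04 -1.e+00] F [ 0.01  0.3  -4.18] w 47.7 q [ 0.11  0.52  0.48  2.01 -0.37  0.7   0.82]
shift [0.001 0.001 0.066] turn [ 0.001  0.001 -0.002] rows>= 1.0
```

Pipe bottom is at about z = 0.020, 14 mm into the socket with no contact. I'll go the rest of the way down gently.

Request:
play_rows([
  [0,0,0.04,0,0,0,1],
  [0,0,0.025,0,0,0,1],
  [0,0,0,0,0,0,1],
])

```text
clock: 7.3
position: [0.4488, -0.2823, 0.0515]
ee_rot: [3.141, -0.002, -0.001]
force: [-2.5, 1.2, 6.5]
width: 0.514
```

Run:
```python
from h import *
go((.449,-.2823,.0518))
```

```text
t 7.3 p [ 0.4488 -0.2823  0.0515] yaw -0.07 z [-5.e-04 -5.e-04 -1.e+00] F [-2.54  1.2   6.52] w 47.3 q [ 0.12  0.53  0.47  2.02 -0.38  0.68  0.83]
shift [ 0.001 -0.    -0.002] turn [ 0.001  0.001 -0.002] rows>= 1.0
```

The force has gone from −4 N to +6.5 N exactly at the predicted home height, so the pipe is home. Now I'll release and rise.

Request:
play_rows([
  [0,0,0,0,0,0,0],
  [0,0,0,0,0,0,-0.5],
  [0,0,0,0,0,0,-1],
  [0,0,0,0,0,0,-1],
])

```text
clock: 7.7
position: [0.4496, -0.283, 0.052]
ee_rot: [3.14, -0.002, 0.002]
force: [0.0, -0.8, -0.7]
width: 0.726
```

Request:
play_rows([
  [0,0,0,0,0,0,-1],
  [0,0,-0.1,0,0,0,-1],
  [0,0,-0.25,0,0,0,-1],
  [0,0,-0.25,0,0,0,-1],
  [0,0,-0.2,0,0,0,-1],
])

```text
clock: 8.2
position: [0.4473, -0.2818, 0.1719]
ee_rot: [-3.141, 0.003, 0.01]
force: [0.8, 0.7, 0.5]
width: 1.0
```

Run:
```python
from h import *
go((.645,.152,.17))
```

```text
t 8.2 p [ 0.4473 -0.2818  0.1719] yaw -0.11 z [-6.3e-03  9.0e-04 -1.0e+00] F [0.8  0.68 0.53] w 92.0 q [ 0.02  0.37  0.58  1.91 -0.24  0.94  0.72]
shift [ 1.313 -2.894  0.007] turn [-0.002  0.013 -0.004] rows>= 10.0
```

Request:
play_rows([
  [0.131,-0.289,0,0,0.013,0,-1],
  [0.131,-0.289,0,0,0,0,-1],
  [0.131,-0.289,0,0,0,0,-1],
  [0.131,-0.289,0,0,0,0,-1],
  [0.131,-0.289,0,0,0,0,-1],
])

```text
clock: 8.7
position: [0.5509, -0.0692, 0.1793]
ee_rot: [3.136, -0.029, 0.021]
force: [1.4, -0.1, -0.3]
width: 1.002
```

Request:
play_rows([
  [0.131,-0.289,0,0,0,0,-1],
  [0.131,-0.289,0,0,0,0,-1],
  [0.131,-0.289,0,0,0,0,-1],
  [0.13,-0.28,0,0,0,0,-1],
  [0.07,-0.15,0,0,0,0,-1],
])

```text
clock: 9.2
position: [0.6468, 0.1376, 0.18]
ee_rot: [3.139, -0.02, 0.025]
force: [-0.7, 0.1, 0.3]
width: 0.998
```

Run:
```python
from h import *
T=avg("top",3);np.save("top4.npy",T)
r=(T[...,2]+1)/(T[...,0]+1);m=(r<1.5).astype(np.uint8)
k,l,st_,ce=cv2.connectedComponentsWithStats(m)
b=np.clip(255*(T[270:350,400:480]/255)**.5,0,255).astype(np.uint8)
cv2.imwrite("pics/c4.png",cv2.resize(b,None,fx=7,fy=7,interpolation=0))
go((.645,.152,.008))
```

```text
t 9.35 p [0.6461 0.1347 0.1797] yaw -0.79 z [ 0.0153 -0.0046 -0.9999] F [-1.06 -0.77  0.5 ] w 92.1 q [-0.61  0.55  0.49  1.58 -0.28  1.07 -0.06]
shift [-0.026 -0.121  1.144] turn [ 0.009 -0.031 -0.028] rows>= 4.0
```

View pics/c4.png

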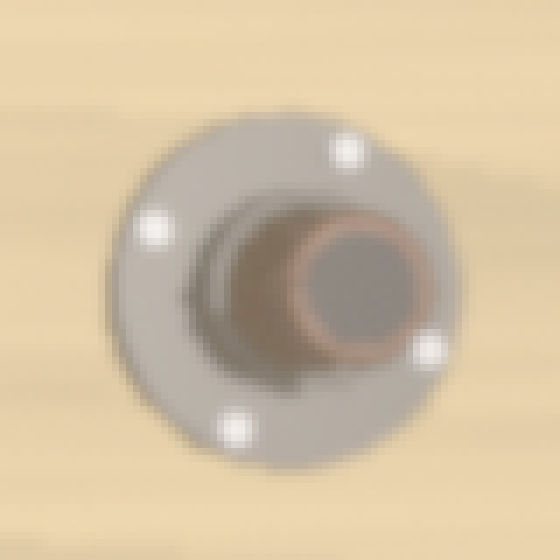

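The top view shows the wide pipe standing in the wide flange socket, its plug centre at about px (451.4,310.5). Next is the reducer, gripped on the bell.

Request:
play_rows([
  [-0.026,-0.12,0.2,0.009,-0.031,-0.028,-1],
  [0,0,0.2,0,0,0,-1],
  [0,0,0.1,0,0,0,-1],
  [0,0,0,0,0,0,-1],
])

```text
clock: 9.75
position: [0.6434, 0.1471, 0.1042]
ee_rot: [3.14, -0.008, 0.004]
force: [-0.0, 0.1, -0.2]
width: 0.996
```

Run:
```python
from h import *
print(plane("top",(451.4,310.5),.09))
go((.645,.152,.008))
```

```text
[ 0.44994724 -0.28382048  0.09      ]
t 9.75 p [0.6434 0.1471 0.1042] yaw -0.3 z [ 0.0022 -0.002  -1.    ] F [-0.01  0.06 -0.22] w 91.6 q [-0.6   0.63  0.45  1.64 -0.32  0.94 -0.03]
shift [ 0.009 -0.034  0.642] turn [ 0.004 -0.004 -0.011] rows>= 2.0
```

Request:
play_rows([
  [0.01,-0.036,0.15,0.004,-0.004,-0.011,-1],
  [0,0,0.2,0,0,0,-1],
  [0,0,0.2,0,0,0,-1],
  [0,0,0.05,0,0,0,-1],
  [0,0,0,0,0,0,-1],
])

```text
clock: 10.25
position: [0.6498, 0.1474, 0.0192]
ee_rot: [-3.141, 0.01, -0.014]
force: [-0.0, -0.4, 0.4]
width: 1.001
```

Run:
```python
from h import *
go((.645,.152,.008))
```

```text
t 10.25 p [0.6498 0.1474 0.0192] yaw -0.36 z [ 8.8e-03  3.0e-04 -1.0e+00] F [-0.01 -0.41  0.35] w 92.1 q [-0.56  0.74  0.4   1.69 -0.38  0.79  0.01]
shift [-0.033 -0.031  0.075] turn [-0.001 -0.018 -0.013] rows>= 1.0
```

Request:
play_rows([
  [-0.035,-0.035,0.07,0,-0.018,-0.013,-1],
  [0,0,0,0,0,0,-1],
  [0,0,0,0,0,0,-1],
])

```text
clock: 10.55
position: [0.6467, 0.1528, 0.0123]
ee_rot: [-3.14, 0.0, -0.006]
force: [0.7, -0.1, 0.0]
width: 1.001
```

Run:
```python
from h import *
go((.645,.152,.008))
```

```text
t 10.55 p [0.6467 0.1528 0.0123] yaw -0.01 z [ 0.0041  0.0016 -1.    ] F [ 0.68 -0.08  0.05] w 92.1 q [-0.56  0.75  0.4   1.69 -0.38  0.78  0.01]
shift [-0.012  0.005  0.029] turn [-0.003 -0.008 -0.   ] rows>= 1.0
```

Request:
play_rows([
  [-0.012,0.005,0.02,-0.003,-0.008,0,0.2],
  [0,0,0,0,0,0,0.6],
  [0,0,0,0,0,0,1],
  [0,0,0,0,0,0,1],
  [0,0,0,0,0,0,1],
], force=30)

```text
clock: 11.05
position: [0.6454, 0.1524, 0.0109]
ee_rot: [-3.141, -0.0, -0.002]
force: [1.0, -0.3, -1.2]
width: 0.679
```

Request:
play_rows([
  [0,0,0,0,0,0,1],
  [0,0,0,0,0,0,1],
])

```text
clock: 11.25
position: [0.6454, 0.1525, 0.0109]
ee_rot: [-3.141, -0.0, -0.002]
force: [-0.8, -0.6, -1.0]
width: 0.679
```

Run:
```python
from h import *
go((.645,.152,.2))
```

```text
t 11.25 p [0.6454 0.1525 0.0109] yaw 0.01 z [ 1.5e-03  9.0e-04 -1.0e+00] F [-0.78 -0.56 -0.97] w 62.4 q [-0.56  0.75  0.39  1.69 -0.38  0.78  0.01]
shift [-1.000e-03  2.000e-03 -1.261e+00] turn [-0.002 -0.003  0.001] rows>= 4.0
```

Request:
play_rows([
  [0,0,-0.15,0,0,0,1],
  [0,0,-0.25,0,0,0,1],
  [0,0,-0.3,0,0,0,1],
  [0,0,-0.3,0,0,0,1],
  [0,0,-0.2,0,0,0,1],
])

```text
clock: 11.75
position: [0.6406, 0.1513, 0.1891]
ee_rot: [3.137, -0.001, -0.02]
force: [0.1, 0.9, -3.1]
width: 0.682
```

Request:
play_rows([
  [-0.12,0.265,0,0,0,0,1],
  [-0.12,0.265,0,0,0,0,1],
  [-0.12,0.265,0,0,0,0,1],
  [-0.12,0.265,0,0,0,0,1],
  [-0.12,0.265,0,0,0,0,1],
])

```text
clock: 12.25
position: [0.553, -0.0449, 0.1942]
ee_rot: [-3.14, -0.02, 0.004]
force: [1.1, -0.9, -2.8]
width: 0.68
```

Run:
```python
from h import *
go((.4495,-.283,.2))
```

```text
t 12.25 p [ 0.553  -0.0449  0.1942] yaw 0.74 z [-0.0025  0.0012 -1.    ] F [ 1.12 -0.89 -2.79] w 62.5 q [-0.41  0.38  0.53  1.82 -0.22  1.01  0.23]
shift [-0.71   1.579 -0.039] turn [-0.002  0.005  0.026] rows>= 6.0
```

Request:
play_rows([
  [-0.12,0.265,0,0,0.005,0.026,1],
  [-0.12,0.265,0,0,0,0,1],
  [-0.12,0.265,0,0,0,0,1],
  [-0.12,0.265,0,0,0,0,1],
  [-0.12,0.265,0,0,0,0,1],
])

```text
clock: 12.75
position: [0.4573, -0.251, 0.1937]
ee_rot: [-3.14, 0.001, 0.0]
force: [1.6, -0.3, -3.1]
width: 0.679
```

Request:
play_rows([
  [-0.08,0.16,0,0,0,0,1],
  [-0.01,0.02,0,0,0,0,1],
  [0,0,0,0,0,0,1],
  [0,0,0,0,0,0,1],
])

```text
clock: 13.15
position: [0.4382, -0.2851, 0.1937]
ee_rot: [-3.141, 0.019, 0.002]
force: [0.9, 0.5, -2.9]
width: 0.685
```

Run:
```python
from h import *
go((.4495,-.283,.115))
```

```text
t 13.15 p [ 0.4382 -0.2851  0.1937] yaw -0.7 z [-1.1e-03  3.0e-04 -1.0e+00] F [ 0.9   0.45 -2.91] w 63.0 q [ 0.01  0.33  0.61  1.9  -0.23  0.98  0.71]
shift [ 0.076 -0.015  0.525] turn [-0.     0.002 -0.025] rows>= 2.0
```

Request:
play_rows([
  [0.07,-0.013,0.1,0,0.002,-0.02,1],
  [0,0,0.15,0,0,0,1],
  [0,0,0.1,0,0,0,1],
  [0,0,0,0,0,0,1],
])

```text
clock: 13.55
position: [0.4534, -0.2771, 0.1396]
ee_rot: [-3.139, -0.012, -0.003]
force: [-1.0, 0.3, -2.9]
width: 0.679
```

Run:
```python
from h import *
go((.4495,-.283,.115))
for n in("scene","top"): cv2.imwrite(f"pics/{n}5.png",get_image(n))
a=cv2.imread("pics/scene5.png")[120:260,120:300]
cv2.imwrite("pics/c5.png",np.clip(255*(cv2.resize(a,None,fx=4,fy=4,interpolation=2)/255.)**.6,0,255).astype(np.uint8))
```

```text
t 13.55 p [ 0.4534 -0.2771  0.1396] yaw 0.44 z [ 0.002   0.0024 -1.    ] F [-1.04  0.26 -2.94] w 62.4 q [ 0.03  0.41  0.57  1.94 -0.29  0.87  0.76]
shift [-0.026  0.039  0.164] turn [-0.005 -0.004  0.016] rows>= 1.0
```

View pics/c5.png

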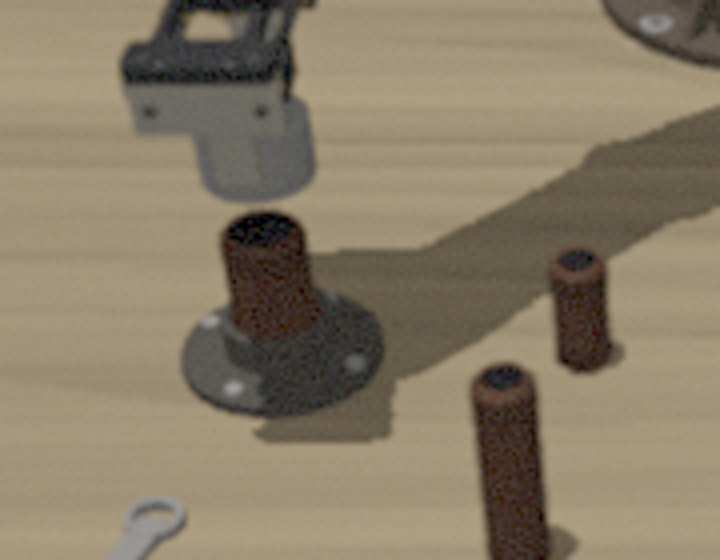

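The picture shows the grey bell held above the wide pipe, bell edges at about scene px u = 170–199 and the pipe plug at (186,177). I'll check the alignment numerically.

Run:
```python
from h import *
s=st();p=np.array(s["position"])
I=cv2.GaussianBlur(cv2.imread("pics/scene5.png"),(3,3),0).astype(float)
for v in(160,163,166): print(v,[int(x) for x in I[v,164:204].mean(-1)])
for v in(174,178,182,186): print(v,[int(x) for x in I[v,170:202].mean(-1)])
print("col@184",[(v,int(I[v,184].mean())) for v in range(160,176)])
th=np.linspace(0,2*np.pi,72)
def circ(c,r,z): 
    P=proj("scene",np.c_[c[0]+r*np.cos(th),c[1]+r*np.sin(th),np.full(72,z)]);return P[:,0].min(),P[:,0].max(),P[:,1].min(),P[:,1].max()
for y in(-.277,-.283):print('bell bottom',y,np.round(circ((.4534,y),.0315,.129),1),'bell mid',np.round(circ((.4534,y),.0315,.14),1))
print('pipe top',np.round(circ((.4495,-.283),.024,.086),1),np.round(circ((.4495,-.283),.024,.07),1))
```

```text
t 13.65 p [ 0.4539 -0.2782  0.1413] yaw 0.41 z [ 0.0042  0.0013 -1.    ] F [-0.48  0.19 -3.41] w 62.6 q [ 0.03  0.41  0.57  1.94 -0.29  0.87  0.76]
160 [92, 92, 92, 90, 82, 68, 56, 51, 51, 53, 56, 57, 57, 57, 57, 57, 58, 57, 57, 54, 50, 48, 49, 50, 50, 49, 49, 48, 48, 48, 46, 44, 42, 43, 54, 74, 89, 93, 94, 94]
163 [100, 100, 100, 100, 95, 83, 65, 54, 50, 52, 55, 57, 57, 56, 57, 58, 58, 58, 57, 56, 53, 50, 49, 50, 49, 49, 49, 48, 48, 47, 47, 46, 44, 47, 62, 85, 99, 102, 102, 101]
166 [98, 98, 98, 98, 97, 91, 80, 66, 54, 49, 49, 52, 52, 52, 52, 52, 52, 51, 51, 51, 50, 49, 48, 49, 49, 49, 48, 46, 46, 46, 49, 55, 65, 79, 90, 96, 98, 98, 98, 98]
174 [95, 95, 94, 95, 95, 95, 89, 77, 59, 41, 27, 16, 10, 7, 6, 4, 4, 5, 5, 7, 9, 16, 30, 49, 68, 85, 93, 95, 94, 94, 94, 94]
178 [97, 98, 97, 92, 75, 49, 25, 9, 4, 5, 5, 4, 5, 5, 4, 5, 7, 6, 5, 6, 7, 7, 9, 11, 12, 24, 53, 83, 96, 98, 97, 97]
182 [96, 96, 95, 91, 72, 42, 20, 13, 15, 16, 16, 16, 16, 17, 17, 16, 14, 13, 15, 16, 15, 14, 13, 11, 9, 13, 33, 61, 80, 86, 87, 87]
186 [97, 97, 97, 97, 92, 72, 40, 18, 14, 13, 13, 13, 13, 14, 13, 11, 12, 13, 13, 13, 14, 13, 12, 11, 10, 11, 15, 25, 38, 43, 44, 44]
col@184 [(160, 50), (161, 49), (162, 50), (163, 53), (164, 54), (165, 53), (166, 50), (167, 49), (168, 48), (169, 51), (170, 64), (171, 71), (172, 53), (173, 24), (174, 6), (175, 1)]
bell bottom -0.277 [169.2 199.  156.3 171.9] bell mid [168.4 198.3 152.  167.6]
bell bottom -0.283 [166.4 196.2 156.3 171.9] bell mid [165.6 195.5 151.9 167.5]
pipe top [173.4 195.6 173.5 185.6] [174.6 196.5 179.5 191.6]
```

Measured and predicted edges agree within 1 px, so the reducer is on the TCP axis and the pipe is at y ≈ −0.2825. I'll align and descend.

Request:
play_rows([
  [-0.026,0.03,0.06,-0.003,-0.006,0.014,1],
  [0,0,0,0,0,0,1],
  [0,0,0.07,0,0,0,1],
  [0,0,0,0,0,0,1],
])

```text
clock: 14.05
position: [0.4515, -0.2831, 0.1225]
ee_rot: [3.14, 0.001, 0.007]
force: [-0.7, -0.6, -2.7]
width: 0.684
```

Run:
```python
from h import *
go((.4495,-.2825,.105))
```

```text
t 14.05 p [ 0.4515 -0.2831  0.1225] yaw 0.04 z [ 0.0045 -0.0016 -1.    ] F [-0.66 -0.6  -2.69] w 62.9 q [ 0.05  0.44  0.56  1.96 -0.31  0.83  0.78]
shift [-0.014 -0.004  0.117] turn [ 0.003 -0.009  0.002] rows>= 1.0
```

Request:
play_rows([
  [-0.016,-0.004,0.05,0.003,-0.01,0.002,1],
  [0,0,0.05,0,0,0,1],
  [0,0,0,0,0,0,1],
  [0,0,0,0,0,0,1],
])

```text
clock: 14.45
position: [0.4487, -0.2826, 0.106]
ee_rot: [-3.141, 0.001, 0.002]
force: [0.2, -0.0, -2.5]
width: 0.683
```

Run:
```python
from h import *
go((.4495,-.2825,.0769))
```

```text
t 14.45 p [ 0.4487 -0.2826  0.106 ] yaw -0.05 z [-1.2e-03  2.0e-04 -1.0e+00] F [ 0.23 -0.02 -2.51] w 62.9 q [ 0.06  0.46  0.55  1.98 -0.33  0.8   0.79]
shift [ 0.005 -0.001  0.194] turn [-0.     0.002 -0.002] rows>= 1.0
```

Request:
play_rows([
  [0.005,0,0.04,0,0.002,0,1],
  [0,0,0.04,0,0,0,1],
  [0,0,0.02,0,0,0,1],
  [0,0,0,0,0,0,1],
])

```text
clock: 14.85
position: [0.4498, -0.2826, 0.0898]
ee_rot: [3.142, -0.001, 0.001]
force: [0.6, -0.7, -3.0]
width: 0.679
```

Run:
```python
from h import *
go((.4495,-.2825,.0769))
```

```text
t 14.85 p [ 0.4498 -0.2826  0.0898] yaw -0.04 z [ 3.e-04 -0.e+00 -1.e+00] F [ 0.62 -0.66 -2.96] w 62.5 q [ 0.07  0.48  0.53  1.99 -0.35  0.76  0.81]
shift [-0.002 -0.001  0.086] turn [ 0.    -0.001 -0.001] rows>= 1.0
```

The coupling is about 11 mm over the pipe with no contact force. Going the rest of the way down.

Request:
play_rows([
  [0,0,0.04,0,0,0,1],
  [0,0,0.03,0,0,0,1],
  [0,0,0.02,0,0,0,1],
  [0,0,0,0,0,0,1],
])

```text
clock: 15.25
position: [0.4505, -0.2833, 0.0767]
ee_rot: [3.141, -0.001, 0.004]
force: [-1.6, 2.3, 2.3]
width: 0.679
```

Run:
```python
from h import *
go((.4495,-.2825,.0769))
```

```text
t 15.25 p [ 0.4505 -0.2833  0.0767] yaw -0.05 z [ 2.3e-03 -3.0e-04 -1.0e+00] F [-1.61  2.35  2.27] w 62.4 q [ 0.09  0.5   0.51  2.   -0.36  0.73  0.82]
shift [-0.007 -0.005 -0.002] turn [ 0.001 -0.005 -0.002] rows>= 1.0
```

It touches at 0.0767, and 0.0769 was predicted, so it is home. Releasing.

Request:
play_rows([
  [0,0,0,0,0,0,0.2],
  [0,0,0,0,0,0,-0.5],
  [0,0,0,0,0,0,-1],
  [0,0,0,0,0,0,-1],
  [0,0,0,0,0,0,-1],
])

```text
clock: 15.75
position: [0.4513, -0.2838, 0.0769]
ee_rot: [3.14, -0.002, 0.006]
force: [-0.3, 0.3, 0.2]
width: 0.958
```

Request:
play_rows([
  [0,0,-0.1,0,0,0,-1],
  [0,0,-0.25,0,0,0,-1],
  [0,0,-0.25,0,0,0,-1],
  [0,0,-0.15,0,0,0,-1],
  [0,-0.1,0,0,0,0,-1],
])

```text
clock: 16.25
position: [0.45, -0.2705, 0.1929]
ee_rot: [3.139, -0.007, 0.003]
force: [0.1, -0.4, -0.3]
width: 1.0
```

Run:
```python
from h import *
go((.4515,-.1093,.15))
```

```text
t 16.25 p [ 0.45   -0.2705  0.1929] yaw -0.25 z [ 0.0018 -0.0025 -1.    ] F [ 0.12 -0.45 -0.31] w 92.0 q [-0.03  0.33  0.61  1.9  -0.23  0.98  0.68]
shift [ 0.005 -1.075  0.284] turn [ 0.005 -0.004 -0.009] rows>= 4.0
```

Request:
play_rows([
  [0,-0.25,0,0,0,-0.009,-1],
  [0,-0.29,0,0,0,0,-1],
  [0,-0.29,0.05,0,0,0,-1],
  [0,-0.15,0.1,0,0,0,-1],
  [0,0,0,0,0,0,-1],
])

```text
clock: 16.75
position: [0.4518, -0.1186, 0.1714]
ee_rot: [3.138, -0.001, 0.013]
force: [-0.3, -0.9, -0.7]
width: 0.997
```

Run:
```python
from h import *
go((.4512,-.109,.035))
T=get_image("top");S=get_image("scene")
a=T[270:350,400:480];b=S[150:230,150:230]
cv2.imwrite("pics/c6.png",np.clip(255*(cv2.resize(np.hstack([a,b]),None,fx=5,fy=5,interpolation=0)/255.)**.5,0,255).astype(np.uint8))
```

```text
t 16.75 p [ 0.4518 -0.1186  0.1714] yaw -0.03 z [ 0.0081 -0.0034 -1.    ] F [-0.28 -0.87 -0.68] w 91.7 q [-0.32  0.25  0.57  2.06 -0.17  0.87  0.34]
shift [-0.011 -0.067  0.909] turn [ 0.007 -0.016 -0.001] rows>= 3.0
```

View pics/c6.png

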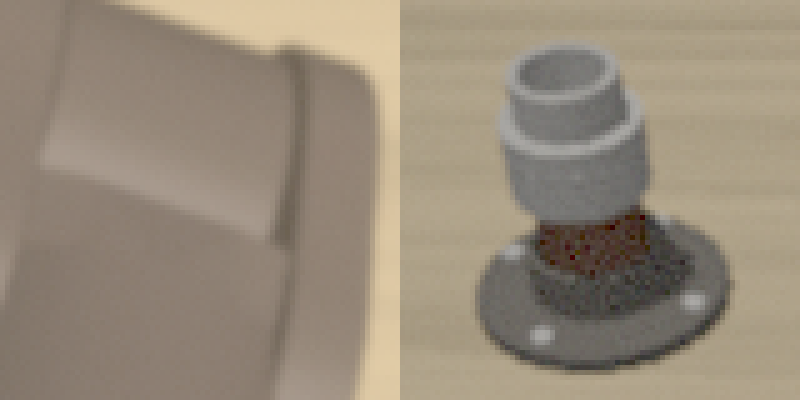

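The scene view shows the coupling on the wide pipe, wide end down and upright, its upper rim at about px (263−150+..., i.e. ~(263/5, 70/5)) — the collar centre is near scene px (182.5,163.5). The arm hides it in the top view. Now down on the short pipe.

Request:
play_rows([
  [-0.011,-0.067,0.15,0.007,-0.016,0,-1],
  [0,0,0.25,0,0,0,-1],
  [0,0,0.25,0,0,0,-1],
  [0,0,0.15,0,0,0,-1],
  [0,0,0,0,0,0,-1],
])

```text
clock: 17.35
position: [0.4566, -0.1208, 0.053]
ee_rot: [3.136, -0.02, 0.02]
force: [0.6, 0.2, 0.7]
width: 1.005
```

Run:
```python
from h import *
go((.4512,-.109,.035))
```

```text
t 17.35 p [ 0.4566 -0.1208  0.053 ] yaw -0.74 z [ 0.0129 -0.0059 -0.9999] F [0.6  0.19 0.72] w 92.4 q [-0.21  0.45  0.46  2.16 -0.35  0.58  0.49]
shift [-0.039 -0.079  0.119] turn [ 0.012 -0.026 -0.026] rows>= 1.0
```

Request:
play_rows([
  [-0.039,-0.085,0.06,0.012,-0.026,-0.026,-1],
  [0,0,0,0,0,0,-1],
  [0,0,0.05,0,0,0,-1],
  [0,0,0,0,0,0,-1],
])

```text
clock: 17.75
position: [0.4531, -0.1096, 0.0385]
ee_rot: [3.141, -0.003, 0.006]
force: [-1.0, 0.1, 0.1]
width: 1.003
```

Run:
```python
from h import *
go((.4512,-.109,.035))
```

```text
t 17.75 p [ 0.4531 -0.1096  0.0385] yaw -0.11 z [ 3.7e-03 -4.0e-04 -1.0e+00] F [-0.98  0.08  0.14] w 92.3 q [-0.21  0.47  0.43  2.18 -0.37  0.56  0.5 ]
shift [-0.013 -0.004  0.023] turn [ 0.001 -0.007 -0.004] rows>= 1.0
```

Request:
play_rows([
  [-0.014,-0.004,0.02,0,-0.007,-0.004,0],
  [0,0,0,0,0,0,0.2],
  [0,0,0,0,0,0,0.6],
  [0,0,0,0,0,0,1],
  [0,0,0,0,0,0,1],
], force=30)

```text
clock: 18.25
position: [0.452, -0.109, 0.0367]
ee_rot: [3.141, 0.001, 0.004]
force: [-0.9, -1.1, 0.1]
width: 0.614
```

Request:
play_rows([
  [0,0,0,0,0,0,1],
  [0,0,0,0,0,0,1],
  [0,0,0,0,0,0,1],
  [0,0,0,0,0,0,1],
  [0,0,0,0,0,0,1],
])

```text
clock: 18.75
position: [0.4519, -0.1091, 0.0367]
ee_rot: [3.141, 0.001, 0.004]
force: [1.0, -0.3, 0.4]
width: 0.364
```

Run:
```python
from h import *
go((.4512,-.109,.22))
```

```text
t 18.75 p [ 0.4519 -0.1091  0.0367] yaw 0.03 z [ 2.7e-03 -4.0e-04 -1.0e+00] F [ 1.01 -0.3   0.42] w 33.5 q [-0.2   0.48  0.43  2.18 -0.37  0.55  0.51]
shift [-1.000e-03 -0.000e+00 -1.222e+00] turn [ 0.001 -0.005  0.001] rows>= 4.0
```

Request:
play_rows([
  [0,0,-0.15,0,-0.005,0,1],
  [0,0,-0.25,0,0,0,1],
  [0,0,-0.3,0,0,0,1],
  [0,0,-0.3,0,0,0,1],
  [0,0,-0.25,0,0,0,1],
])

```text
clock: 19.25
position: [0.4472, -0.1087, 0.2251]
ee_rot: [3.14, -0.001, -0.023]
force: [0.4, 0.6, -2.3]
width: 0.36
```

Request:
play_rows([
  [0,0.2,0,0,0,0,1],
  [0,0.25,0,0,0,0,1],
  [0,0.25,0,0,0,0,1],
  [0,0.2,0,0,0,0,1],
  [0,0.05,0,0,0,0,1],
])

```text
clock: 19.75
position: [0.4506, -0.2534, 0.2309]
ee_rot: [3.142, 0.012, -0.006]
force: [-0.2, -0.0, -1.9]
width: 0.361
```

Run:
```python
from h import *
go((.45,-.283,.19))
```

```text
t 19.75 p [ 0.4506 -0.2534  0.2309] yaw 0.43 z [-0.0037 -0.     -1.    ] F [-0.25 -0.02 -1.92] w 33.2 q [-0.12  0.29  0.67  1.86 -0.2   1.06  0.64]
shift [-0.005  0.197  0.273] turn [0.    0.007 0.015] rows>= 2.0
```

Request:
play_rows([
  [-0.003,0.16,0,0,0.007,0.012,1],
  [0,0,0,0,0,0,1],
  [0,0,0.12,0,0,0,1],
  [0,0,0,0,0,0,1],
])

```text
clock: 20.15
position: [0.4492, -0.2776, 0.2113]
ee_rot: [-3.14, 0.002, 0.004]
force: [-0.1, 0.6, -2.1]
width: 0.363
```

Run:
```python
from h import *
S=get_image("scene")
go((.45,-.283,.175))
cv2.imwrite("pics/scene7.png",S)
b=S[120:210,140:240]
cv2.imwrite("pics/c7.png",np.clip(255*(cv2.resize(b,None,fx=6,fy=6,interpolation=0)/255.)**.5,0,255).astype(np.uint8))
```

```text
t 20.2 p [ 0.4499 -0.2779  0.2125] yaw -0.05 z [-0.0011  0.0012 -1.    ] F [ 0.52  0.19 -1.77] w 33.1 q [-0.06  0.33  0.67  1.86 -0.24  1.03  0.71]
shift [0.001 0.035 0.25 ] turn [-0.002  0.002 -0.002] rows>= 1.0
```

View pics/c7.png

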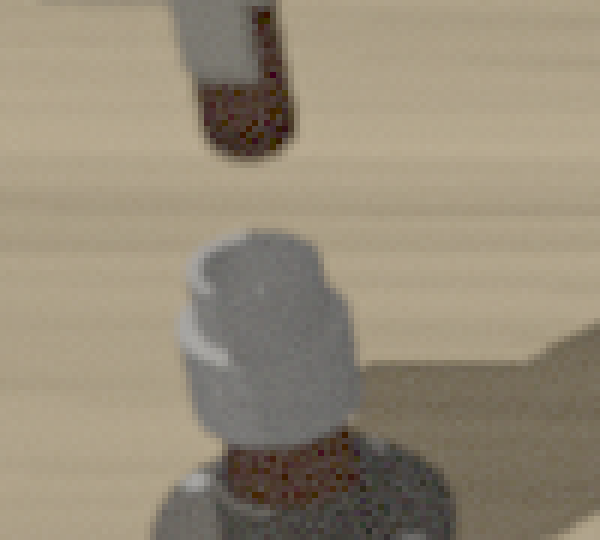

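The scene view shows the short pipe at about px (181,141), above the coupling's collar at about (182,162). I'll compare both with the projection.

Run:
```python
from h import *
I=cv2.GaussianBlur(cv2.imread("pics/scene7.png"),(3,3),0).astype(float)
def edges(v,a,b):
    r=I[v,a:b].mean(-1);bg=(r[:3].mean()+r[-3:].mean())/2;lo=np.median(r[(b-a)//2-4:(b-a)//2+4]);t=(bg+lo)/2
    ix=np.where(r<t)[0];i,j=ix[0],ix[-1]
    L=a+i-1+(r[i-1]-t)/(r[i-1]-r[i]);R=a+j+(t-r[j])/(r[j+1]-r[j]);return round(L,2),round(R,2),round((L+R)/2,2)
for v in(138,140,142):print(v,edges(v,166,198))
for v in(162,164,166):print(v,edges(v,162,203))
th=np.linspace(0,2*np.pi,72)
def circ(c,r,z): 
    P=proj("scene",np.c_[c[0]+r*np.cos(th),c[1]+r*np.sin(th),np.full(72,z)]);return np.round([P[:,0].min(),P[:,0].max(),(P[:,0].min()+P[:,0].max())/2,P[:,1].mean()],1)
for z in(.18,.19):print('short',circ((.4492,-.2776),.017,z))
for z in(.126,.115):print('collar',circ((.45,-.283),.0245,z))
```

```text
138 (np.float64(172.53), np.float64(188.91), np.float64(180.72))
140 (np.float64(172.8), np.float64(188.99), np.float64(180.89))
142 (np.float64(173.46), np.float64(188.65), np.float64(181.06))
162 (np.float64(174.25), np.float64(193.03), np.float64(183.64))
164 (np.float64(173.07), np.float64(193.58), np.float64(183.32))
166 (np.float64(173.45), np.float64(194.25), np.float64(183.85))
short [172.5 188.9 180.7 142.4]
short [171.7 188.3 180.  138.3]
collar [170.3 193.3 181.8 164.4]
collar [171.1 194.  182.5 168.7]
```

Both match the projections within about 0.5 px. Aligning and lowering.

Request:
play_rows([
  [0.002,0.038,0.05,0,0,0,1],
  [0,0,0.08,0,0,0,1],
  [0,0,0,0,0,0,1],
  [0,0,0,0,0,0,1],
])

```text
clock: 20.6
position: [0.4512, -0.2825, 0.1925]
ee_rot: [-3.14, -0.003, 0.0]
force: [0.1, -0.2, -1.5]
width: 0.363
```

Run:
```python
from h import *
go((.45,-.2828,.17))
```

```text
t 20.6 p [ 0.4512 -0.2825  0.1925] yaw 0.09 z [-0.      0.0016 -1.    ] F [ 0.13 -0.23 -1.46] w 33.4 q [-0.04  0.36  0.66  1.88 -0.26  0.99  0.74]
shift [-0.008  0.002  0.15 ] turn [-0.003  0.     0.003] rows>= 1.0
```

Request:
play_rows([
  [-0.008,0.002,0.08,-0.003,0,0.003,1],
  [0,0,0.07,0,0,0,1],
  [0,0,0,0,0,0,1],
  [0,0,0,0,0,0,1],
])

```text
clock: 21.0
position: [0.4499, -0.2824, 0.1679]
ee_rot: [-3.141, -0.0, 0.0]
force: [1.5, -0.1, -1.7]
width: 0.363
```

Run:
```python
from h import *
go((.45,-.2828,.1387))
```

```text
t 21.0 p [ 0.4499 -0.2824  0.1679] yaw 0.01 z [-3.e-04  3.e-04 -1.e+00] F [ 1.45 -0.1  -1.67] w 33.4 q [-0.02  0.38  0.65  1.91 -0.29  0.93  0.76]
shift [0.001 0.003 0.195] turn [-0.001  0.001  0.   ] rows>= 1.0
```

Request:
play_rows([
  [0,0.002,0.04,0,0,0,1],
  [0,0,0.04,0,0,0,1],
  [0,0,0.02,0,0,0,1],
  [0,0,0,0,0,0,1],
])

```text
clock: 21.4
position: [0.4502, -0.2829, 0.1519]
ee_rot: [-3.142, -0.001, -0.0]
force: [-0.7, -0.0, -2.1]
width: 0.365
```

Run:
```python
from h import *
go((.45,-.2828,.1387))
```

```text
t 21.4 p [ 0.4502 -0.2829  0.1519] yaw 0.02 z [ 3.e-04  1.e-04 -1.e+00] F [-0.66 -0.01 -2.14] w 33.6 q [-0.01  0.41  0.63  1.93 -0.3   0.9   0.78]
shift [-0.001 -0.     0.088] turn [-0.    -0.001  0.001] rows>= 1.0
```

The pipe is 11 mm in with no contact. Going to home.

Request:
play_rows([
  [0,0,0.04,0,0,0,1],
  [0,0,0.03,0,0,0,1],
  [0,0,0.02,0,0,0,1],
  [0,0,0,0,0,0,1],
])

```text
clock: 21.8
position: [0.4508, -0.2836, 0.1383]
ee_rot: [3.141, 0.0, 0.003]
force: [-2.5, 1.7, 6.6]
width: 0.363
```

Run:
```python
from h import *
go((.45,-.2828,.1387))
```

```text
t 21.8 p [ 0.4508 -0.2836  0.1383] yaw 0.01 z [ 1.9e-03 -7.0e-04 -1.0e+00] F [-2.5   1.73  6.56] w 33.4 q [ 0.    0.42  0.62  1.95 -0.32  0.87  0.79]
shift [-0.005 -0.005 -0.003] turn [ 0.001 -0.004  0.   ] rows>= 1.0
```

Home: contact at 0.1383, 0.1387 predicted. Release and rise.

Request:
play_rows([
  [0,0,0,0,0,0,0.2],
  [0,0,0,0,0,0,-0.3],
  [0,0,0,0,0,0,-0.8],
  [0,0,0,0,0,0,-1],
  [0,0,0,0,0,0,-1],
])

```text
clock: 22.3
position: [0.4513, -0.284, 0.1384]
ee_rot: [3.14, 0.0, 0.005]
force: [0.0, 0.2, 0.3]
width: 0.699
```

Request:
play_rows([
  [0,0,-0.08,0,0,0,-1],
  [0,0,-0.2,0,0,0,-1],
  [0,0,-0.25,0,0,0,-1],
  [0,0,-0.2,0,0,0,-1],
  [0,0,0,0,0,0,-1],
])

```text
clock: 22.8
position: [0.45, -0.2843, 0.2543]
ee_rot: [3.14, -0.002, 0.002]
force: [0.2, -0.2, 0.0]
width: 0.998
```

Run:
```python
from h import *
go((.626,-.1325,.2))
```

```text
t 22.8 p [ 0.45   -0.2843  0.2543] yaw -0.09 z [ 0.0013 -0.0017 -1.    ] F [ 0.18 -0.23  0.03] w 91.8 q [-0.07  0.29  0.7   1.8  -0.2   1.12  0.69]
shift [ 1.171 -1.014  0.362] turn [ 0.003 -0.003 -0.003] rows>= 5.0
```

Request:
play_rows([
  [0.23,-0.2,0,0,0,0,-1],
  [0.23,-0.2,0,0,0,0,-1],
  [0.23,-0.2,0.02,0,0,0,-1],
  [0.23,-0.2,0.1,0,0,0,-1],
  [0.18,-0.15,0.1,0,0,0,-1],
])

```text
clock: 23.3
position: [0.6188, -0.1449, 0.2271]
ee_rot: [3.138, -0.023, 0.017]
force: [1.4, -0.5, 0.3]
width: 1.004
```

Request:
play_rows([
  [0,0,0,0,0,0,-1],
  [0,0,0,0,0,0,-1],
])

```text
clock: 23.5
position: [0.6212, -0.1388, 0.2237]
ee_rot: [3.139, -0.01, 0.01]
force: [-0.8, -0.8, 0.2]
width: 1.003
```

Run:
```python
from h import *
go((.626,-.1325,.14))
T=get_image("top");S=get_image("scene")
a=T[260:350,400:500];b=S[130:220,145:245]
cv2.imwrite("pics/c8.png",np.clip(255*(cv2.resize(np.hstack([a,b]),None,fx=4,fy=4,interpolation=0)/255.)**.5,0,255).astype(np.uint8))
```

```text
t 23.5 p [ 0.6212 -0.1388  0.2237] yaw -0.35 z [ 0.0066 -0.0027 -1.    ] F [-0.78 -0.76  0.24] w 92.2 q [-0.27  0.5   0.61  1.59 -0.3   1.15  0.41]
shift [ 0.028 -0.043  0.558] turn [ 0.005 -0.013 -0.012] rows>= 2.0
```

View pics/c8.png

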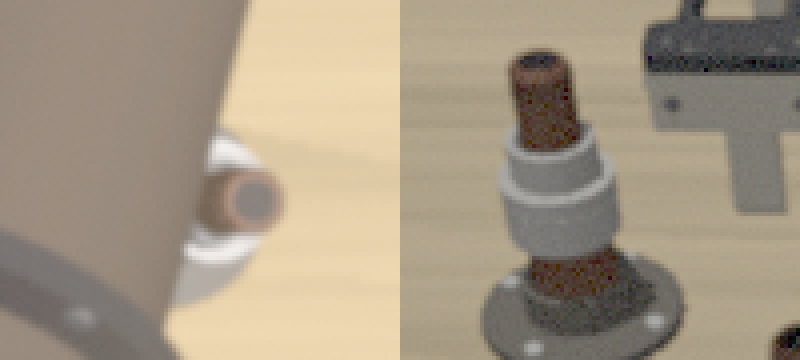

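Both views show the first post complete: flange, wide pipe, coupling, and the short pipe upright with its plug at about top px (464,309). Now the long pipe.

Request:
play_rows([
  [0.03,-0.048,0.15,0.005,-0.013,-0.012,-1],
  [0,0,0.15,0,0,0,-1],
  [0,0,0.1,0,0,0,-1],
  [0,0,0,0,0,0,-1],
  [0,0,0,0,0,0,-1],
])

```text
clock: 24.1
position: [0.623, -0.139, 0.1672]
ee_rot: [3.14, -0.017, 0.009]
force: [0.9, -0.7, 0.3]
width: 1.001
```

Run:
```python
from h import *
go((.626,-.1325,.07))
```

```text
t 24.1 p [ 0.623  -0.139   0.1672] yaw -0.61 z [ 0.0056 -0.0012 -1.    ] F [ 0.9  -0.65  0.25] w 92.1 q [-0.25  0.55  0.59  1.65 -0.34  1.04  0.44]
shift [ 0.016 -0.044  0.648] turn [ 0.002 -0.011 -0.021] rows>= 2.0
```

Request:
play_rows([
  [0.015,-0.05,0.05,0.002,-0.011,-0.021,-1],
  [0,-0.01,0.15,0,0,0,-1],
  [0,-0.01,0.2,0,0,0,-1],
  [0,-0.01,0.15,0,0,0,-1],
  [0,0,0,0,0,0,-1],
])

```text
clock: 24.6
position: [0.6291, -0.1269, 0.0874]
ee_rot: [3.142, 0.001, 0.014]
force: [-0.4, 0.3, 0.1]
width: 0.997
```

Run:
```python
from h import *
go((.626,-.1325,.07))
```

```text
t 24.6 p [ 0.6291 -0.1269  0.0874] yaw 0.05 z [ 0.0089  0.     -1.    ] F [-0.37  0.34  0.09] w 91.7 q [-0.23  0.64  0.53  1.72 -0.4   0.89  0.48]
shift [-0.022  0.038  0.116] turn [ 0.    -0.018  0.002] rows>= 1.0
```

Request:
play_rows([
  [-0.022,0.04,0.07,0,-0.018,0.002,-1],
  [0,0,0,0,0,0,-1],
  [0,0,0.04,0,0,0,-1],
  [0,0,0,0,0,0,-1],
])

```text
clock: 25.0
position: [0.6279, -0.1341, 0.0734]
ee_rot: [3.141, 0.0, 0.006]
force: [-0.1, -0.3, 0.3]
width: 0.998
```

Run:
```python
from h import *
go((.626,-.1325,.07))
```

```text
t 25.0 p [ 0.6279 -0.1341  0.0734] yaw 0.02 z [ 3.6e-03 -8.0e-04 -1.0e+00] F [-0.13 -0.3   0.3 ] w 91.8 q [-0.21  0.66  0.53  1.72 -0.41  0.87  0.49]
shift [-0.013 -0.01   0.022] turn [ 0.002 -0.007  0.001] rows>= 1.0
```

Request:
play_rows([
  [-0.014,-0.011,0.02,0.002,-0.007,0,0],
  [0,0,0,0,0,0,0.2],
  [0,0,0,0,0,0,0.6],
  [0,0,0,0,0,0,1],
  [0,0,0,0,0,0,1],
], force=30)

```text
clock: 25.5
position: [0.6266, -0.1324, 0.0717]
ee_rot: [-3.141, -0.0, -0.004]
force: [-0.4, -0.0, -0.4]
width: 0.615
```

Request:
play_rows([
  [0,0,0,0,0,0,1],
  [0,0,0,0,0,0,1],
  [0,0,0,0,0,0,1],
  [0,0,0,0,0,0,1],
  [0,0,0,0,0,0,1],
])

```text
clock: 26.0
position: [0.6266, -0.1323, 0.0718]
ee_rot: [-3.141, -0.001, -0.004]
force: [-0.5, 0.5, -0.6]
width: 0.364
```

Run:
```python
from h import *
go((.626,-.1325,.17))
```

```text
t 26.0 p [ 0.6266 -0.1323  0.0718] yaw 0.02 z [ 2.4e-03  3.0e-04 -1.0e+00] F [-0.49  0.46 -0.65] w 33.5 q [-0.21  0.66  0.52  1.73 -0.41  0.87  0.49]
shift [-0.003  0.001 -0.655] turn [-0.001 -0.005  0.001] rows>= 2.0
```

Request:
play_rows([
  [0,0,-0.15,0,-0.005,0,1],
  [0,0,-0.25,0,0,0,1],
  [0,0,-0.2,0,0,0,1],
  [-0.1,-0.1,-0.05,0,0,0,1],
  [-0.19,-0.22,0,0,0,0,1],
])

```text
clock: 26.5
position: [0.5826, -0.0883, 0.1707]
ee_rot: [3.138, -0.009, -0.005]
force: [0.8, 0.2, -3.6]
width: 0.364
```

Request:
play_rows([
  [-0.19,-0.22,0,0,0,0,1],
  [-0.19,-0.22,0,0,0,0,1],
  [-0.19,-0.22,0,0,0,0,1],
  [-0.15,-0.2,0,0,0,0,1],
  [-0.06,-0.1,0,0,0,0,1],
])

```text
clock: 27.0
position: [0.458, 0.0623, 0.1695]
ee_rot: [3.14, -0.008, -0.011]
force: [-0.1, -0.5, -1.9]
width: 0.363
```

Run:
```python
from h import *
go((.4524,.0703,.13))
```

```text
t 27.0 p [0.458  0.0623 0.1695] yaw -0.31 z [-0.0067 -0.0019 -1.    ] F [-0.14 -0.49 -1.91] w 33.4 q [-0.75  0.26  0.62  2.06 -0.19  0.88 -0.03]
shift [-0.036 -0.054  0.263] turn [ 0.004  0.013 -0.011] rows>= 1.0
```

Request:
play_rows([
  [-0.02,-0.03,0,0.004,0.013,-0.011,1],
  [0,0,0,0,0,0,1],
  [0,0,0.1,0,0,0,1],
  [0,0,0,0,0,0,1],
])

```text
clock: 27.4
position: [0.4546, 0.0675, 0.1544]
ee_rot: [-3.141, -0.006, -0.001]
force: [-0.1, -0.0, -2.7]
width: 0.367
```

Run:
```python
from h import *
S=get_image("scene")
go((.4524,.0703,.118))
p=np.array(observe()["position"])
cv2.imwrite("pics/scene9.png",S)
b=S[130:230,290:400]
cv2.imwrite("pics/c9.png",np.clip(255*(cv2.resize(b,None,fx=6,fy=6,interpolation=0)/255.)**.5,0,255).astype(np.uint8))
th=np.linspace(0,2*np.pi,72)
def circ(c,r,z): 
    P=proj("scene",np.c_[c[0]+r*np.cos(th),c[1]+r*np.sin(th),np.full(72,z)]);return np.round([P[:,0].min(),P[:,0].max(),P[:,1].min(),P[:,1].max()],1)
print('pipe',circ(p,.017,p[2]-.0718+.006),circ(p,.017,p[2]-.0718+.02),'hub',circ((.4524,.0703),.025,.034),'plate',circ((.4524,.0703),.048,.01))
```

```text
t 27.45 p [0.4554 0.0673 0.1553] yaw 0.17 z [ 0.0021  0.0012 -1.    ] F [ 0.08  1.3  -2.43] w 33.6 q [-0.75  0.27  0.6   2.09 -0.21  0.84 -0.02]
shift [-0.02  -0.02   0.249] turn [-0.002 -0.004  0.006] rows>= 1.0
pipe [334.5 349.7 175.1 183.7] [334.6 350.  169.9 178.4] hub [331.8 353.6 192.6 205.3] plate [321.7 363.1 195.3 219.9]
```

View pics/c9.png

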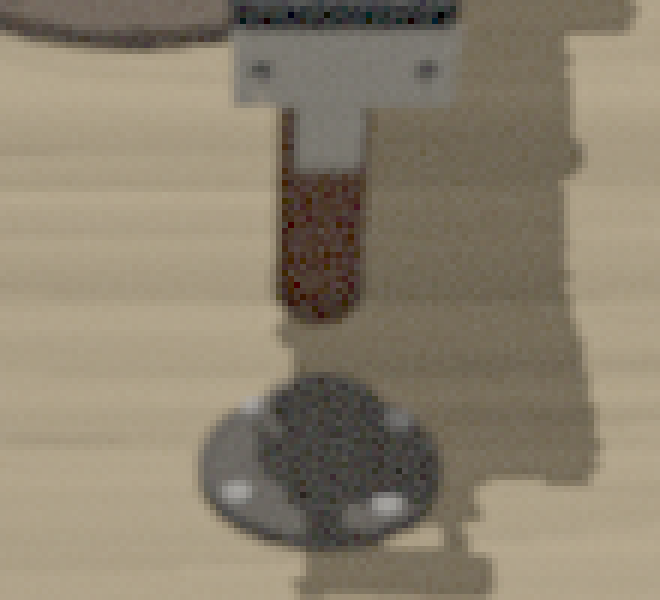

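The scene view shows the long pipe above the narrow flange: pipe mid at u ≈ 343.1 and plate mid at ≈ 342.7, both within 1 px of the prediction. I'll target y = 0.0698 and lower.

Request:
play_rows([
  [-0.022,-0.018,0.08,-0.002,-0.004,0.006,1],
  [0,0,0,0,0,0,1],
  [0,0,0.1,0,0,0,1],
  [0,0,0,0,0,0,1],
])

```text
clock: 27.85
position: [0.4539, 0.068, 0.128]
ee_rot: [3.141, -0.007, 0.003]
force: [-0.4, -0.5, -2.6]
width: 0.366
```

Run:
```python
from h import *
go((.4524,.0698,.112))
```

```text
t 27.85 p [0.4539 0.068  0.128 ] yaw -0.25 z [ 2.e-03 -6.e-04 -1.e+00] F [-0.38 -0.49 -2.59] w 33.7 q [-0.73  0.31  0.59  2.12 -0.25  0.77  0.01]
shift [-0.01  -0.012  0.107] turn [ 0.001 -0.004 -0.009] rows>= 1.0
```

Request:
play_rows([
  [-0.013,-0.015,0.05,0.001,-0.004,-0.009,1],
  [0,0,0.04,0,0,0,1],
  [0,0,0,0,0,0,1],
  [0,0,0,0,0,0,1],
])

```text
clock: 28.25
position: [0.4528, 0.0702, 0.1146]
ee_rot: [-3.142, 0.0, -0.001]
force: [0.4, 0.1, -2.5]
width: 0.369
```

Run:
```python
from h import *
go((.4524,.0698,.0818))
```

```text
t 28.25 p [0.4528 0.0702 0.1146] yaw -0.01 z [ 9.e-04  1.e-04 -1.e+00] F [ 0.4   0.1  -2.51] w 33.9 q [-0.72  0.34  0.57  2.14 -0.27  0.74  0.03]
shift [-0.003  0.003  0.219] turn [-0.    -0.002 -0.   ] rows>= 1.0
```

Request:
play_rows([
  [-0.003,0.003,0.04,0,-0.002,0,1],
  [0,0,0.04,0,0,0,1],
  [0,0,0.03,0,0,0,1],
  [0,0,0,0,0,0,1],
])

```text
clock: 28.65
position: [0.4527, 0.0699, 0.0972]
ee_rot: [-3.141, 0.0, -0.001]
force: [-0.6, -0.3, -2.6]
width: 0.368
```

Run:
```python
from h import *
go((.4524,.0698,.0818))
```

```text
t 28.65 p [0.4527 0.0699 0.0972] yaw -0.0 z [ 9.e-04  6.e-04 -1.e+00] F [-0.57 -0.26 -2.6 ] w 33.9 q [-0.7   0.37  0.55  2.15 -0.3   0.69  0.05]
shift [-0.002  0.001  0.103] turn [-0.001 -0.002 -0.   ] rows>= 1.0
```

Bottom is at about 0.025, 9 mm into the socket with no contact.

Request:
play_rows([
  [0,0,0.04,0,0,0,1],
  [0,0,0.04,0,0,0,1],
  [0,0,0.02,0,0,0,1],
  [0,0,0.015,0,0,0,1],
  [0,0,0,0,0,0,1],
])

```text
clock: 29.15
position: [0.4532, 0.0702, 0.0806]
ee_rot: [-3.138, 0.001, -0.001]
force: [-0.4, -0.1, -3.2]
width: 0.365
```

Run:
```python
from h import *
go((.4524,.0698,.0818))
```

```text
t 29.15 p [0.4532 0.0702 0.0806] yaw -0.02 z [ 9.0e-04  3.2e-03 -1.0e+00] F [-0.37 -0.11 -3.19] w 33.5 q [-0.68  0.39  0.53  2.17 -0.33  0.65  0.08]
shift [-0.005  0.002 -0.008] turn [-0.006 -0.002 -0.001] rows>= 1.0
```

I'm below the predicted height without a push reading, so I'll lower a little more until contact.

Request:
play_rows([
  [0,0,0.015,0,0,0,1],
  [0,0,0,0,0,0,1],
])

```text
clock: 29.35
position: [0.4538, 0.0704, 0.08]
ee_rot: [-3.136, 0.001, -0.003]
force: [-0.4, -0.0, -3.6]
width: 0.363
```

Run:
```python
from h import *
go((.4524,.0698,.0818))
```

```text
t 29.35 p [0.4538 0.0704 0.08  ] yaw -0.05 z [ 0.0019  0.0056 -1.    ] F [-0.44 -0.04 -3.6 ] w 33.4 q [-0.67  0.4   0.53  2.17 -0.33  0.65  0.09]
shift [-0.01   0.004 -0.012] turn [-0.011 -0.004 -0.002] rows>= 1.0
```

Run:
```python
from h import *
S=get_image("scene");T=get_image("top")
cv2.imwrite("pics/s10.png",np.clip(255*(S/255.)**.6,0,255).astype(np.uint8))
cv2.imwrite("pics/t10.png",np.clip(255*(T/255.)**.6,0,255).astype(np.uint8))
s=st();print(np.round(s["joint_efforts"],1),np.round(s["ft_torque"],2),np.round(s["dq"],3))
```

```text
t 29.45 p [0.4541 0.0704 0.0798] yaw -0.05 z [ 0.0025  0.0052 -1.    ] F [-1.57 -0.02  7.26] w 33.6 q [-0.67  0.4   0.53  2.17 -0.33  0.65  0.09]
[  0.2 -45.3   5.9 -19.5  -0.1  -0.3   0. ] [-0.16  0.39  0.02] [-0.002  0.002 -0.    -0.003  0.     0.    -0.002]
```

View pics/s10.png

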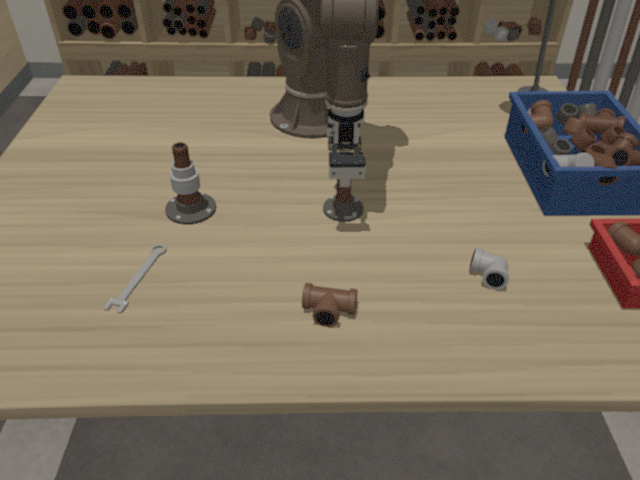

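View pics/t10.png

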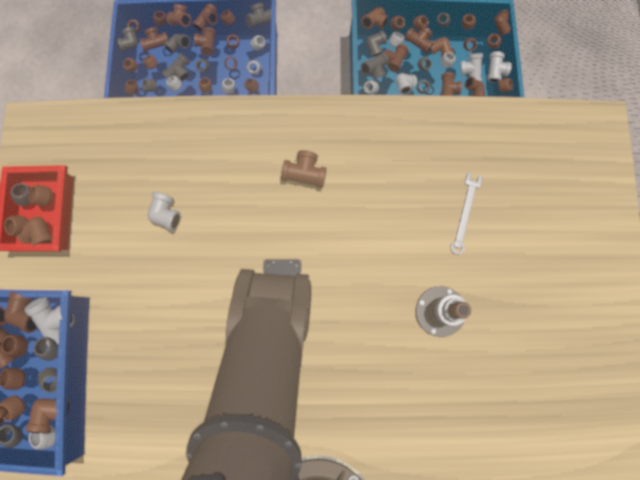

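In both views the first post stands complete and the long pipe is in the narrow flange. The tee, elbow and spanner are where they were. The force now reads +7 N upward, so the pipe is on the floor of the socket. Releasing.

Request:
play_rows([
  [0,0,0,0,0,0,0.2],
  [0,0,0,0,0,0,-0.3],
  [0,0,0,0,0,0,-0.8],
  [0,0,0,0,0,0,-1],
  [0,0,0,0,0,0,-1],
])

```text
clock: 29.95
position: [0.4547, 0.0705, 0.0793]
ee_rot: [-3.137, 0.001, -0.005]
force: [-0.2, -0.3, -0.1]
width: 0.699
```

Request:
play_rows([
  [0,0,0,0,0,0,-1],
  [0,0,-0.05,0,0,0,-1],
  [0,0,-0.2,0,0,0,-1],
  [0,0,-0.25,0,0,0,-1],
  [0,0,-0.25,0,0,0,-1],
])

```text
clock: 30.45
position: [0.4511, 0.0686, 0.1922]
ee_rot: [3.141, -0.003, -0.01]
force: [0.8, 1.0, 0.6]
width: 1.002
```

Request:
play_rows([
  [0,0,-0.15,0,0,0,-1],
  [0,-0.2,0,0,0,0,-1],
  [0,-0.3,0,0,0,0,-1],
  [0,-0.3,0,0,0,0,-1],
  [0,-0.3,0,0,0,0,-1],
])

```text
clock: 30.95
position: [0.4566, 0.2312, 0.2261]
ee_rot: [-3.136, 0.027, -0.01]
force: [1.2, -0.3, -0.3]
width: 0.998
```

Request:
play_rows([
  [0,-0.3,0,0,0,0,-1],
  [0,-0.2,0,0,0,0,-1],
  [0,0,0,0,0,0,-1],
  [0,0,0,0,0,0,-1],
])

```text
clock: 31.35
position: [0.4557, 0.3162, 0.2282]
ee_rot: [-3.134, 0.013, -0.012]
force: [0.2, -0.9, -0.6]
width: 0.999
```

Run:
```python
from h import *
st()
T=avg("top",3);S=avg("scene",3)
np.save("top11.npy",T);np.save("scene11.npy",S)
a=T[265:355,250:350];b=S[150:240,300:400];c=T[265:355,400:500];d=S[130:220,145:245]
cv2.imwrite("pics/c11.png",np.clip(255*(cv2.resize(np.vstack([np.hstack([a,b]),np.hstack([c,d])]),None,fx=3.3,fy=3.3,interpolation=2)/255.)**.5,0,255).astype(np.uint8))
for n,I,th in(("top",T,1.5),("scene",S,1.38)):
    m=((I[...,2]+1)/(I[...,0]+1)<th).astype(np.uint8)
    k,l,s,ce=cv2.connectedComponentsWithStats(m)
    print(n,[(s[i].tolist(),ce[i].round(2).tolist()) for i in range(1,k) if s[i,4]>12 and 100<ce[i][0]<520 and 130<ce[i][1]<340])
```

```text
t 31.35 p [0.4557 0.3162 0.2282] yaw -0.49 z [ 0.0078  0.0071 -0.9999] F [ 0.16 -0.89 -0.64] w 91.9 q [-1.1   0.33  0.53  1.79 -0.19  1.06 -0.51]
top [([450, 172, 33, 83, 812], [465.43, 212.59]), ([147, 191, 33, 41, 813], [161.99, 210.92]), ([103, 250, 55, 115, 3593], [132.02, 309.24]), ([416, 286, 50, 51, 1714], [438.62, 311.11]), ([266, 290, 41, 42, 1112], [286.32, 310.59]), ([278, 304, 11, 10, 83], [283.18, 308.51]), ([459, 305, 10, 10, 80], [463.18, 309.66])]
scene [([175, 144, 9, 3, 22], [178.86, 144.95]), ([169, 160, 31, 35, 782], [184.37, 178.86]), ([341, 161, 7, 4, 20], [344.15, 162.5]), ([166, 193, 50, 31, 977], [190.41, 209.97]), ([324, 196, 39, 25, 701], [342.8, 208.94]), ([103, 244, 63, 69, 829], [135.0, 279.4]), ([470, 247, 39, 43, 1077], [490.38, 268.31]), ([316, 312, 18, 12, 142], [324.87, 317.76])]<stdin>:6: RuntimeWarning: invalid value encountered in sqrt
<stdin>:6: RuntimeWarning: invalid value encountered in cast
```

View pics/c11.png

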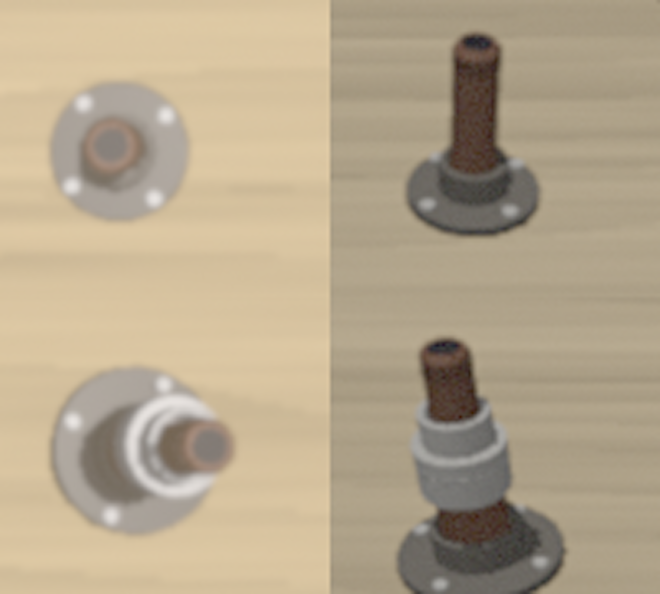

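Run:
```python
from h import *
for nm,a,b,z in(("long",(283.18,308.51),(344.15,162.5),.130),("short",(463.18,309.66),(178.86,144.95),.172)):
    X,e=tri(a,b);print(nm,X.round(4),e.round(4),'top@',plane("top",a,z).round(4))
st()
```

```text
long [0.4554 0.0699 0.1335] 0.0011 top@ [0.4554 0.0695 0.13  ]
short [ 0.4509 -0.2824  0.1748] 0.0009 top@ [ 0.451  -0.2837  0.172 ]
t 31.65 p [0.4562 0.315  0.2283] yaw -0.65 z [ 0.0078  0.008  -0.9999] F [-0.36 -0.58  0.56] w 92.1 q [-1.1   0.33  0.53  1.79 -0.19  1.06 -0.51]
```

Plug tops measure 133.5 and 174.8 mm. With the camera's usual +3 mm height bias (seen on the loose pipes at the start), that matches 130 and 172 mm. Handing in.

```bash
python3 -c "
from cell import *
print(sign_off())"
```

```text
the job is handed in; nothing more can be done
None
```

Both posts are assembled and the job is handed in at about 31.7 s on the clock, in the order asked. The wide pipe is in the wide flange, with the grey coupling over it wide end down and the short pipe in the coupling. The long pipe is in the narrow flange.

**Seating:** The first three pieces touched bottom within 0.5 mm of the height I had predicted, with an upward push of 2–7 N. The long pipe was less clear. It settled about 2 mm lower than predicted, and the +7 N reading only came once the arm was holding still.

**Final heights:** The pipe tops measured 133.5 mm (long) and 174.8 mm (short), against 130 and 172 mm expected. Pipe tops also read about 3 mm high when the pipes stood loose at the start, so I take these as fully home.

**Upright and untouched:** Both posts look upright in both pictures. In the last pictures the spanner, elbow and tee are within 0.1 px of where they began, and the gripper was clear of everything.

**Disagreements:**
- The scene camera read x about 4–8 mm short of the top camera. I used the top camera for x, and the first grasp bore it out.
- The long pipe's top is about 3 mm off the narrow flange's measured centre in x. That is about the 2.5 mm play in the socket, so I did not treat it as a lean.

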